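# Bring the first steel key to the mouth of its tube

## Robot

A 6-joint arm with a two-finger parallel gripper is mounted at the origin on the work surface. World frame = base frame: x ahead of the robot, y to its left, z up, the work surface at z = 0. Lengths are in m, angles in rad, forces in N, time in s.
With the tool pointing down it reaches from about 0.3 to 0.775 m from the base axis. Payload 14.6 kg.
Tool frame: the origin (TCP) lies between the finger pads; the fingertips stand 19 mm ahead of it and the grasp point (between the pads) is the TCP (ctrl.finger_overhang is the distance from the TCP to the fingertips, in m); z points along the fingers, y is the direction in which the jaws open and shut (so a half turn about z gives the same grasp; the last joint's range is limited). The gripper opens to 94 mm and grips with 3 to 60 N. Pads are 16 mm wide; open, the fingers measure 119 mm over their backs; the gripper's body (75 mm by 177 mm) begins 78 mm behind the grasp point.
Start: joints at [1.277, 0.3, 1.521, -0, 1.321, -0.067], TCP at [0.124, 0.536, 0.186] pointing down, gripper open.
Joint ranges: [-3.03, 3.03], [-0.79, 2.21], [0.23, 2.52], [-1.04, 4.18], [0, 3.07], [-2.55, 2.55]. Speed limits (rad/s): [2.22, 2.22, 2.57, 3.14, 3.14, 3.14].

## Interface

Orientations are given as [roll, pitch, yaw] about the fixed x, y, z axes, in that order (R = Rz(yaw) Ry(pitch) Rx(roll)).
In Python, from station import ctrl gives the robot as it stands.
- The arm moves only by the tool send_rows, never from a script. Its argument "series" is a list of rows, each a list of 7 numbers: the turn, a rotation vector about the tool's x, y, z in degrees, then the shift along the tool's x, y, z in m, then the gripper's target within -1 to 1 (fully open at 1, half-way at 0, shut at -1). A call has 1 to 8 rows; each row is the pose to reach, as a shift and turn from the pose commanded when the call began, along the tool's axes at that moment; what a row does not reach only later rows make up. A row lasts 1/10 s, in which the tool goes at most 50 mm and 8.59 degrees, less where a joint would pass 70% of its speed; a pose out of reach is approached as far as the arm can. A call with a gripper value outside its range is refused whole. The fingers move at their own pace and stop on an object; "force" is the grip in N (left out, the last holds). Time passes only in rows, so rows that repeat a pose let the fingers close. It gives the time, the measured TCP pose, the force and the opening at its end, in the units of the state.
- ctrl.get_obs(): the state, without advancing time (a new reading comes with each control period).
- ctrl.camera(name): name is "side" or "top"; returns a dict with "pixels" (384x512x3 uint8, red, green, blue), "z_map" (384x512 float32, m along the optical axis (not along the pixel's ray), 0 where there is no reading), "fov_y" (degrees; the focal length in pixels is half the picture's height over the tangent of half this angle, whatever the lens; pixels are square), "cx", "cy" (the principal point, pixels), "R" (3x3) and "t" (3): a world point X has camera coordinates R X + t. Camera axes: x right, y down, z forward; pixel columns grow to the right and rows downward; lengths in m; the calibration is good to about 2 mm. A picture is of the moment at which its call begins.
- ctrl.hand_in(): hands the job in, once; it reports no verdict.
The state is a dict: "time_s": time; "qpos": joint angles; "joint_vel": joint speeds; "tau": joint torques, N m; "ee_pos": TCP position; "eef_rot": TCP orientation; "force": force on the tool from outside, world axes, zero at the start; "moment": the same for the moment, N m; "grip_width": finger opening in m.
Only numpy, scipy, OpenCV 4.12 (cv2) and the standard library are available. Lean on these libraries where they do the work, as an engineer would, in place of code of your own. Each camera call takes 0.05 s, during which the arm holds its last target.

## Task

Take the square tube of steel keys off the sloping stand and tip it slowly mouth-down until the keys slide and the first one just reaches the mouth, its end level with the rim or standing out a few millimetres; none may come half out or drop. Then, with the key still there, set the tube down gently and let go, level in the two saddles of the low rest, closed end next to the rest's end plate. Leave the paint tin, spray can, spanner and tin lid alone.

Things in the scene. Friction and masses are not known exactly. Their poses are not given: they have to be found in the camera images.
- tube: Square aluminium tube 190 long, 28 x 28 outside, walls 3, 22 x 22 inside, 220 g empty; one end closed by a 5 mm plug, the other open (the mouth); a 10 mm sighting slot all along its top face. Origin at its centre (mid-length, on the axis); x along the tube out of the mouth, y across, z out of the slotted top. Starts on the stand, mouth up at 35 degrees, its plain sides free to grasp at mid-length.
- tube_mouth (a point): Centre of the tube's open mouth, on the axis, 95 mm from the tube's origin along its x; axes as the tube.
- key1: First (nearest the mouth) of three loose oiled square steel bars in line in the tube, each 40 long, 18 x 18, about 100 g. Origin at its centre; x along its length towards the mouth. Its centre starts about 84 mm inside the mouth, so its end has about 64 mm to travel; the end is level with the rim when the centre is 20 mm inside the mouth.
- key2: Second key, same bar, just behind the first. Origin at its centre. The keys slide together once the mouth points down by 16 to 28 degrees (friction differs each time), and gather speed at once; held level they stop at once; with the mouth up by that much they slide back.
- key3: Third key, same bar, behind the second, against the closed end at the start. Origin at its centre.
- stand: Fixed sloping steel stand: base 200 x 90 x 8; two open-topped U saddles 20 long, 32 wide inside, 62 mm either side of the tube's middle, sloping 35 degrees, cheeks reaching 1 mm above the tube's axis; a foot plate under the tube's closed end. Origin under the middle of the base, on the bench; x horizontal towards the raised end; tube centre 105 mm above it. The tube lifts out square to the slope.
- rest: Low level steel rest, fixed: base 200 x 90 x 8; two open-topped U saddles 20 long, 32 wide inside, at x = -62 and +62, flared lips above reaching 15 mm over the axis of a lying tube; an end plate 44 wide at the -x end, its top 9 mm above that axis. Origin under the middle of the base, on the bench; x along the rest, the way the tube's mouth must point.
- rest_seat (a point): Where the tube's centre belongs when it lies in the rest: 75 mm above the rest's origin, axes as the rest; the tube's closed end then stands 4 mm from the end plate.
- tin: Closed paint tin, 80 across, 110 high, standing between stand and rest; bystander. Origin at the centre of its underside.
- spray: Spray can, 56 across, 166 high, standing beside the stand; bystander. Origin at the centre of its underside.
- spanner: Open-ended spanner, 180 long, lying flat on the bench; bystander. Origin under its middle, x along it.
- tin_lid: Loose paint tin lid, 76 across, 8 high, lying beside the rest; bystander. Origin at the centre of its underside.
There are look-alikes about, which are no part of the job. Of the things shaped like the tube, the aluminium one is meant.

How it is judged:
On the way, in this order (a step that is already met when the one before it is completed fails the run):
1. the tube is lifted clear of the sloping stand (distance of tube from where it was at the start of the episode above 0.04 m and contact force between tube and stand below 0.01 N), for 0.1 s.
2. with the tube off both stand and rest, the first key's end is brought to the mouth (between 5 mm inside and 14 mm outside) and kept there (x of key1 in the frame of tube_mouth between -0.025 and -0.006 m and contact force between tube and stand below 0.01 N and contact force between tube and rest below 0.01 N), for 0.3 s.
At the end, for the whole second after the job is handed in: The tube lies released and still in both saddles of the rest, slot up, mouth away from the end plate: within 14 mm along, 5 mm across and 6 mm in height of its seat and within 0.06 rad (3.4 degrees); the first key's end is between 5 mm inside and 14 mm outside the mouth (x of tube in the frame of rest_seat between -0.014 and 0.014 m and y of tube in the frame of rest_seat between -0.005 and 0.005 m and z of tube in the frame of rest_seat between -0.006 and 0.006 m and x of tube_mouth in the frame of rest_seat above 0.05 m and angle between the x axis of tube and the x axis of rest_seat, either way round below 0.06 rad and angle between tube's own z axis and vertical below 0.06 rad and x of key1 in the frame of tube_mouth between -0.025 and -0.006 m and linear speed of each of tube, key1 below 0.02 m/s); the robot touches nothing.
It fails at once if the first key comes half out of the mouth (x of key1 in the frame of tube_mouth above 0 m).
It fails at once if the tube is dropped into the rest (faster than 0.45 m/s within 30 mm of its seat) (distance between tube and rest_seat below 0.03 m and linear speed of tube above 0.45 m/s).
It fails at once if the paint tin or the spray can is shifted by more than 30 mm or tipped (distance of any of tin, spray from where it was at the start of the episode above 0.03 m or angle between any of tin, spray's own z axis and vertical above 0.35 rad).
It fails at once if the spanner or the tin lid is shifted by more than 30 mm (distance of any of spanner, tin_lid from where it was at the start of the episode above 0.03 m).
It also fails if it takes over 72 s, if anything falls off the work surface, if the arm or the gripper's body presses on something with over 40 N, if the wrist force passes 120 N, or if a joint passes its speed limit or range.

## Working session

There is one attempt and no reset: what is moved stays moved. The work goes in short steps, Python scripts to look and compute and a tool call to move; the robot and the scene stay as the last step left them, time stands still between calls to the robot, and variables do not carry over. Pictures are saved under pics/ and viewed, and the job is handed in when it is done.

Besides the shell and the picture viewer there is one more tool, called after "Call:" as a command line: name --pt "numbers of a row" for each row, then --argument value for the rest. send_rows: Moves the arm, as the interface text tells. Its arguments: {"type":"object","properties":{"series":{"type":"array"},"force":{"type":"number"}},"required":["series"]}

```bash
mkdir -p pics; ls; python3 - <<'E'
from station import ctrl
import cv2,numpy as np
print(ctrl.get_obs())
for n in("side","top"):
    c=ctrl.camera(n)
    cv2.imwrite(f"pics/{n}0.png",cv2.cvtColor(c["pixels"],cv2.COLOR_RGB2BGR))
    np.savez(f"{n}0.npz",**c)
    print(n,c["fov_y"],c["cx"],c["cy"],c["R"],c["t"],(c["z_map"]>0).mean())
E
```

```text
pics
{'time_s': 0.0, 'qpos': array([ 1.27742274e+00,  3.00450030e-01,  1.52162296e+00, -2.34574684e-05,
        1.32072553e+00, -6.65674507e-02]), 'joint_vel': array([-2.08163254e-03, -6.39756998e-04,  2.66263419e-05,  2.57138576e-05,
        1.39637782e-03, -5.99881872e-04]), 'tau': array([-1.95786786e-03, -5.31796038e+01, -3.52743423e+01,  7.07262894e-02,
        2.41380930e-02, -2.01233240e-05]), 'ee_pos': array([0.12357832, 0.53561765, 0.1854802 ]), 'eef_rot': array([-3.14038795e+00, -5.75414292e-05,  2.91479230e+00]), 'force': array([-0.79440732, -0.00521326,  0.68214198]), 'moment': array([ 0.05703461, -0.04604145,  0.00509954]), 'grip_width': 0.09409398891896265}
side 57.650077061805746 252.56718576079436 189.00158078580338 [[ 0.91978387 -0.39209035  0.01621063]
 [-0.27827229 -0.68079703 -0.67755438]
 [ 0.27669868  0.61869262 -0.73529401]] [-0.53666224  0.26007289  0.63239888] 0.9960886637369791
top 45.18331272933364 253.70613423815593 191.22823354580757 [[ 0.02800734 -0.9996051  -0.00228905]
 [-0.99195536 -0.02751005 -0.12356275]
 [ 0.12345098  0.0057313  -0.99233412]] [0.00463639 0.6074702  1.28643058] 0.9960530598958334
```

View pics/side0.png

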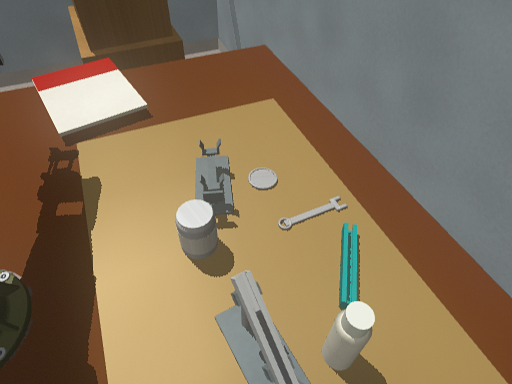

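View pics/top0.png

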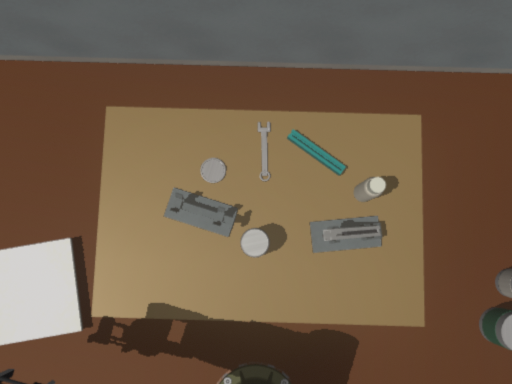

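Side: the rest is at about (213,185), the tin at (197,228), the stand with the grey tube at about (265,330), and the spray can at (350,335). A teal look-alike lies at (349,265), with the spanner at (313,213) and the lid at (263,178). Top: the stand and grey tube are at (350,233), the teal look-alike at (317,152), the rest at (202,211), and the tin at (255,242). I'll enlarge to confirm the aluminium tube.

```bash
python3 - <<'E'
import cv2,numpy as np
t=cv2.imread("pics/top0.png");s=cv2.imread("pics/side0.png")
a=cv2.resize(t[200:265,300:400],None,fx=7,fy=7,interpolation=cv2.INTER_CUBIC);cv2.imwrite("pics/c1.png",a)
a=cv2.resize(t[175:250,155:255],None,fx=7,fy=7,interpolation=cv2.INTER_CUBIC);cv2.imwrite("pics/c2.png",a)
a=cv2.resize(s[260:384,200:390],None,fx=4,fy=4,interpolation=cv2.INTER_CUBIC);cv2.imwrite("pics/c3.png",a)
E
```

```text
(no output)
```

View pics/c1.png

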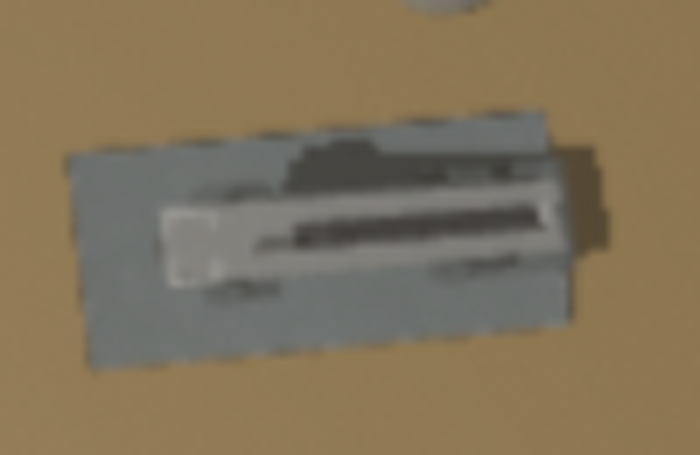

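View pics/c2.png

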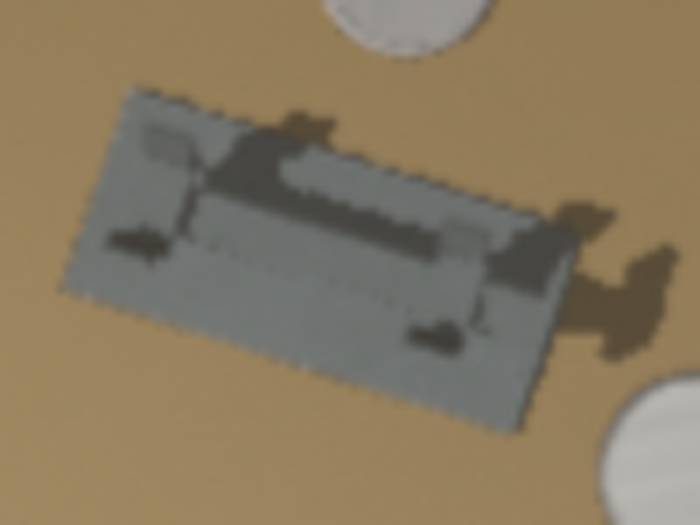

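View pics/c3.png

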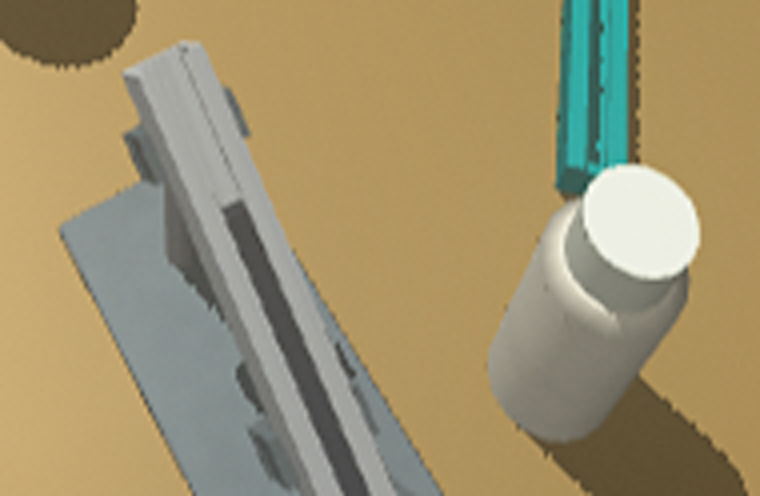

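Of the two tube shapes, the grey aluminium one on the sloping stand (top 352,233) fits; the teal one at top (317,152) is the look-alike. The dark part of the slot seems to be the keys at the right-hand end, but I'll check which end is higher using depth.

```bash
cat > h.py <<'E'
import numpy as np,cv2
def load(n): return dict(np.load(n+".npz"))
def f(c): return c["pixels"].shape[0]/2/np.tan(np.radians(float(c["fov_y"]))/2)
def cloud(c):
    h,w=c["z_map"].shape;v,u=np.mgrid[:h,:w];z=c["z_map"].astype(float)
    P=np.stack([(u-c["cx"])/f(c)*z,(v-c["cy"])/f(c)*z,z],-1)
    return (P-c["t"])@c["R"]
def proj(c,X):
    p=c["R"]@np.asarray(X,float)+c["t"]; return p[0]/p[2]*f(c)+c["cx"],p[1]/p[2]*f(c)+c["cy"]
def ray(c,u,v,z):
    d=np.array([(u-c["cx"])/f(c),(v-c["cy"])/f(c),1])@c["R"];o=-c["t"]@c["R"]
    return o+d*(z-o[2])/d[2]
E
python3 - <<'E'
from h import *
np.set_printoptions(precision=3,suppress=True)
for n in("side","top"):
    c=load(n+"0");W=cloud(c);print(n,"campos",-c["t"]@c["R"])
    np.save(n+"W.npy",W)
W=np.load("topW.npy")
for p in [(326,235),(335,235),(345,234),(355,233),(365,232),(375,231),(379,231)]: print(p,W[p[1],p[0]])
print("rest heights")
for v in range(186,238,3): print(v,(W[v,164:240:3,2]*1000).astype(int))
print("side rest")
W=np.load("sideW.npy")
for v in range(138,218,4): print(v,(W[v,192:240:3,2]*1000).astype(int))
for p in [(242,280),(250,305),(260,325),(270,350),(280,370)]: print(p,W[p[1],p[0]])
E
```

```text
side campos [ 0.391 -0.425  0.65 ]
top campos [0.444 0.014 1.352]
(326, 235) [ 0.484 -0.17   0.145]
(335, 235) [ 0.486 -0.197  0.125]
(345, 234) [ 0.489 -0.225  0.12 ]
(355, 233) [ 0.493 -0.254  0.105]
(365, 232) [ 0.497 -0.286  0.086]
(375, 231) [ 0.502 -0.319  0.063]
(379, 231) [ 0.502 -0.331  0.062]
rest heights
186 [ 0  3  1  1  3  3  0 -1 -3  4  5  1  3  3  4  2  2  3 -1  0 -2  1  3  3
 -2 -2]
189 [ 0  2  1  9  9  8  1  5 -2  2  2  2 -3  2  1  0 -2  0 -5 -4  1  2  0  3
  0  1]
192 [   0   -2    5    5    6    6    6   10    6   -1    2   -1    0    3
    0    4 1351   -2    1    1    0    1    2   -3   -1    6]
195 [-1  0 -2 12 84 84 89  5 12  7  5 10  2  2  1  0  0  0  0  0  1  8  1 -3
  2  5]
198 [-1  3  8 10 59 70 71 13  8  5 12  8  8 11  6  1  0  2  1  1  1  0  0  0
  2  1]
201 [-7  2 12  4 61 66 53  5  6  5  8 11 11  6  3 11 12  8  3 -4  0  5  2  5
  2  0]
204 [ 1  8  8 55 60 54 53 53 56  5 12  7  2  9  6 10 12  5  4  6  8  2 -3  0
  4  2]
207 [ 3  6  9 60 59 65 50 59 53 56 58 53 10  8  6  8  3 11 91 89  9  4  9  7
  0  0]
210 [ 0  7 88 83 81  9  8 50 55 57 54 53 57 55 56  
[... 1474 characters left out ...]
  4 54 54 53 75 80  5  6  1  0  0]
186 [ 1  5  6  5 72 59 58 60 61 61  5  7  7  0  0  0]
190 [-1  6  5  6 60 60 57 57 54 56 55  6  8  5  0 -1]
194 [ 0  3  4  8 81 80 80 79 79 78 78  8  7  7 -1  0]
198 [-1 -2  7  4 70 67 68 65 65 63 65  7  5  6 -1  2]
202 [108 110 108 110 108  52  53  53  51   6   6   6   5   5   0  -1]
206 [108 109 109 109 109 109 109   6   7   7   6   6   6   7   0  -1]
210 [107 109 109 111 109 109 108   6   4   6   6   6   8   7   0   1]
214 [109 109 109 107 109 108 107 101   2   2   2   0   0   2   0   0]
(242, 280) [ 0.489 -0.173  0.143]
(250, 305) [ 0.485 -0.216  0.143]
(260, 325) [ 0.49  -0.243  0.123]
(270, 350) [ 0.492 -0.276  0.103]
(280, 370) [ 0.499 -0.3    0.076]
```

```bash
cat > m.py <<'E'
from h import *
np.set_printoptions(precision=4,suppress=True)
def base(cn,box,tag):
    c=load(cn);hsv=cv2.cvtColor(c["pixels"],cv2.COLOR_RGB2HSV)
    rgb=c["pixels"].astype(int)
    W=cloud(c)
    u0,v0,u1,v1=box
    m=np.zeros(W.shape[:2],np.uint8)
    # not brownish: r-b small
    m[v0:v1,u0:u1]=((rgb[...,0]-rgb[...,2])<22)[v0:v1,u0:u1]*255
    cs,_=cv2.findContours(m,cv2.RETR_EXTERNAL,cv2.CHAIN_APPROX_NONE)
    k=max(cs,key=cv2.contourArea)[:,0]
    # keep contour pts near base height
    P=[ray(c,u,v,0.008)[:2] for u,v in k if abs(W[v,u,2]-.006)<.008]
    P=np.array(P,np.float32)
    r=cv2.minAreaRect(P);B=cv2.boxPoints(r)
    print(tag,cn,"centre",r[0],"size",r[1]);
    e=B[1]-B[0],B[2]-B[1]
    L=max(e,key=np.linalg.norm)
    a=np.degrees(np.arctan2(L[1],L[0])); a=a if a>0 else a+180
    print("  long axis deg",a)
    return np.array(r[0]),a
if __name__=="__main__":
    base("top0",(160,180,242,240),"rest")
    base("side0",(185,135,240,218),"rest")
    base("top0",(305,205,386,258),"stand")
    # tube: points by depth, side view + top view
    for n in("side0","top0"):
        c=load(n);W=cloud(c)
        rgb=c["pixels"].astype(int)
        sel=(W[...,2]>.05)&(W[...,2]<.19)&(W[...,1]<-.145)&(W[...,1]>-.36)&(W[...,0]>.44)&(W[...,0]<.525)
        P=W[sel]
        # principal axis
        # plane fit of slope along y: robust
        d=P-P.mean(0);U,S,V=np.linalg.svd(d,full_matrices=False)
        a=V[0]*np.sign(V[0][1]);print(n,sel.sum(),"mean",P.mean(0),"axis",a,"elev",np.degrees(np.arcsin(a[2])),"az",np.degrees(np.arctan2(a[1],a[0])))
        print("  y range",P[:,1].min(),P[:,1].max(),"z",P[:,2].min(),P[:,2].max())
E
python3 m.py
```

```text
rest top0 centre (0.5467479228973389, 0.17417845129966736) size (0.20109105110168457, 0.09030759334564209)
  long axis deg 73.28692
rest side0 centre (0.5404351949691772, 0.19130760431289673) size (0.23959994316101074, 0.11398835480213165)
  long axis deg 73.46692
stand top0 centre (0.49444547295570374, -0.24952223896980286) size (0.0890486091375351, 0.20485351979732513)
  long axis deg 96.90962
side0 2898 mean [ 0.4931 -0.2459  0.1127] axis [-0.0998  0.8366  0.5387] elev 32.59505135910359 az 96.8054299716458
  y range -0.32490298883691093 -0.16180445903710314 z 0.05078659377282218 0.17021910917214542
top0 751 mean [ 0.4934 -0.2462  0.1121] axis [-0.1029  0.8442  0.526 ] elev 31.736302063533735 az 96.9517632684354
  y range -0.33792962408112703 -0.16144354265692468 z 0.05050988016410632 0.17410312684401122
```

```bash
cat > m2.py <<'E'
from h import *
np.set_printoptions(precision=4,suppress=True)
def tube(n,C,az,el,dbg=True):
    c=load(n);W=cloud(c);e=np.radians(el);a=np.radians(az)
    x=np.array([np.cos(a)*np.cos(e),np.sin(a)*np.cos(e),np.sin(e)]);y=np.array([-np.sin(a),np.cos(a),0]);z=np.cross(x,y)
    q=(W-C)@np.stack([x,y,z],1)
    sel=(abs(q[...,0])<.11)&(abs(q[...,1])<.022)&(abs(q[...,2]-.014)<.005)
    p=q[sel]
    print(n,sel.sum(),"x",np.percentile(p[:,0],[0.5,99.5]),"height above axis",np.median(p[:,2]))
    k=np.polyfit(p[:,0],p[:,2],1);print("  slope err deg",np.degrees(k[0]))
    # midline across by bins
    xs=[];ms=[]
    for b in np.arange(-.085,.085,.01):
        s=p[(p[:,0]>b)&(p[:,0]<b+.01)]
        if len(s)>5: xs.append(b+.005);ms.append((s[:,1].min()+s[:,1].max())/2)
    k=np.polyfit(xs,ms,1);print("  midline off mm",k[1]*1e3,"yaw err deg",np.degrees(k[0]))
if __name__=="__main__":
    for n in("side0","top0"): tube(n,np.array([.494,-.2495,.105]),96.9,35)
    # rest saddles in rest frame
    for n in("side0","top0"):
        c=load(n);W=cloud(c);a=np.radians(73.3);O=np.array([.5467,.1742,0])
        R=np.array([[np.cos(a),-np.sin(a),0],[np.sin(a),np.cos(a),0],[0,0,1]])
        q=(W-O)@R
        s=(abs(q[...,0])<.12)&(abs(q[...,1])<.04)&(q[...,2]>.074)&(q[...,2]<.1)
        p=q[s]*1e3
        for lo,hi in((-110,-92),(-80,-40),(40,80)):
            k=p[(p[:,0]>lo)&(p[:,0]<hi)]
            for sg in(-1,1):
                kk=k[k[:,1]*sg>0]
                print(n,lo,sg,len(kk),"x",np.round([kk[:,0].min(),kk[:,0].max()]),"y",np.round([kk[:,1].min(),kk[:,1].max()]),"z",kk[:,2].max()) if len(kk) else 0
        s=(abs(q[...,0])<.1)&(abs(q[...,1])<.03)&(q[...,2]>.045)&(q[...,2]<.057)
        p=q[s]; print("  beam mid y",np.median(p[:,1]), "x range",p[:,0].min(),p[:,0].max())
E
python3 m2.py
```

```text
side0 1480 x [-0.0833  0.0949] height above axis 0.012142570787471583
  slope err deg -0.11007395585447613
  midline off mm -1.786653610342565 yaw err deg 0.5029030755661908
top0 366 x [-0.0996  0.0989] height above axis 0.012309899468412516
  slope err deg 0.07188717537593196
  midline off mm 0.14574678956751894 yaw err deg 0.16590083716872078
side0 -110 -1 52 x [-106.  -98.] y [-23.  -0.] z 85.05651605251059
side0 -110 1 45 x [-106.  -98.] y [ 1. 20.] z 85.522161878977
side0 -80 -1 42 x [-72. -51.] y [-28. -17.] z 91.14529511736657
side0 -80 1 41 x [-72. -52.] y [16. 26.] z 90.05292507816537
side0 40 -1 34 x [52. 74.] y [-27. -16.] z 91.66830596168279
side0 40 1 33 x [51. 73.] y [17. 26.] z 90.56964737859353
  beam mid y -0.0001314719263457569 x range -0.07281409230018611 0.05593259793960129
top0 -110 -1 19 x [-103.  -97.] y [-20.  -0.] z 87.6020335298179
top0 -110 1 21 x [-104.  -97.] y [ 1. 21.] z 86.43599048290349
top0 -80 -1 35 x [-71. -51.] y [-27. -15.] z 93.858874688787
top0 -80 1 30 x [-71. -51.] y [17. 27.] z 98.76293976027334
top0 40 -1 35 x [53. 73.] y [-26. -14.] z 91.64698884803454
top0 40 1 32 x [53. 73.] y [18. 29.] z 92.9350110745684
  beam mid y 0.0010006119071500382 x range -0.0946225238538653 0.07623711102680182
```

```bash
python3 - <<'E'
from h import *
from station import ctrl
np.set_printoptions(precision=4,suppress=True)
c=load("side0");W=cloud(c)
s=(W[...,2]>.155)&(W[...,2]<.175)&(W[...,0]>.53)&(W[...,0]<.68)&(W[...,1]<-.2)&(W[...,1]>-.4)
p=W[s];print("spray cap",s.sum(),p.min(0),p.max(0),p.mean(0))
s=(W[...,2]>.05)&(W[...,2]<.12)&(W[...,0]>.53)&(W[...,0]<.68)&(W[...,1]<-.2)&(W[...,1]>-.4)
p=W[s];print("spray body",s.sum(),p.min(0),p.max(0))
s=(W[...,2]>.1)&(W[...,2]<.115)&(W[...,0]>.35)&(W[...,0]<.55)&(W[...,1]<.15)&(W[...,1]>-.1)
p=W[s];print("tin",s.sum(),p.min(0),p.max(0))
# spine width under rest middle
a=np.radians(73.3);R=np.array([[np.cos(a),-np.sin(a),0],[np.sin(a),np.cos(a),0],[0,0,1]])
q=(W-np.array([.5467,.1742,0]))@R
s=(abs(q[...,0]+.01)<.03)&(abs(q[...,1])<.04)&(q[...,2]>.04);p=q[s];print("rest spine y",p.min(0),p.max(0))
# stand spine: below tube
for _ in range(4):
    o=ctrl.get_obs();print(o["force"],o["moment"])
E
```

```text
spray cap 727 [ 0.5981 -0.3198  0.1553] [ 0.6394 -0.2788  0.1678] [ 0.6171 -0.3005  0.1644]
spray body 649 [ 0.5906 -0.3272  0.0502] [ 0.6272 -0.2772  0.12  ]
tin 956 [ 0.4253 -0.0243  0.1   ] [0.4992 0.0508 0.1122]
rest spine y [-0.0398 -0.0107  0.0509] [0.0197 0.0096 0.0577]
[-0.296  -0.7272  0.1545] [ 0.0281  0.0219 -0.0081]
[-0.296  -0.7272  0.1545] [ 0.0281  0.0219 -0.0081]
[-0.296  -0.7272  0.1545] [ 0.0281  0.0219 -0.0081]
[-0.296  -0.7272  0.1545] [ 0.0281  0.0219 -0.0081]
```

```bash
cat > g.py <<'E'
from h import *
from scipy.spatial.transform import Rotation as Ro
np.set_printoptions(precision=4,suppress=True)
def cur():
    from station import ctrl
    o=ctrl.get_obs();return o["ee_pos"],Ro.from_euler("xyz",o["eef_rot"]),o
def toolR(az,t):
    "tool x along az raised by t deg; body leans back"
    a,t=np.radians(az),np.radians(t);d=np.array([np.cos(a),np.sin(a),0]);k=np.array([0,0,1.])
    x=np.cos(t)*d+np.sin(t)*k;z=np.sin(t)*d-np.cos(t)*k
    return Ro.from_matrix(np.stack([x,np.cross(z,x),z],1))
def tubeR(az,el):
    a,e=np.radians(az),np.radians(el);x=np.array([np.cos(a)*np.cos(e),np.sin(a)*np.cos(e),np.sin(e)]);y=np.array([-np.sin(a),np.cos(a),0])
    return np.stack([x,y,np.cross(x,y)],1)
def rel(p,R,q=None,S=None):
    if q is None: q,S,_=cur()
    print("row:",np.round((S.inv()*R).as_rotvec(degrees=True),2),np.round(S.inv().apply(p-q),4))
C=np.array([.494,-.2495,.1055]);T=tubeR(97.0,35)
LEAN=10
G=C+T@np.array([-.020,0,.003])
def pre(d): return G+T[:,2]*d
REST=np.array([.5467,.1742,.075]);RAZ=73.3
E
python3 - <<'E'
from g import *
R=toolR(97,25)
rel(pre(.09),R); print(pre(.09),G)
q,S,o=cur();print(o["grip_width"])
E
```

```text
row: [-15.31  21.82  68.82] [-0.5613 -0.7473  0.016 ]
[ 0.5025 -0.3187  0.1702] [ 0.4962 -0.2675  0.0965]
0.09409990741744785
```

Call:
send_rows --pt "0 0 0 0 0 -0.05 1" --pt "0 0 0 0 0 -0.1 1" --pt "-15 22 69 -0.56 -0.745 -0.11 1" --pt "-15 22 69 -0.56 -0.745 -0.11 1" --pt "-15 22 69 -0.56 -0.745 -0.11 1" --pt "-15 22 69 -0.56 -0.745 -0.11 1" --pt "-15 22 69 -0.56 -0.745 -0.11 1" --pt "-15 22 69 -0.56 -0.745 -0.11 1"

```text
time_s: 0.9
ee_pos: [0.2417, 0.2699, 0.2892]
eef_rot: [3.083, -0.299, 2.103]
force: [0.8, 0.2, 0.4]
grip_width: 0.0939
```

```bash
python3 - <<'E'
from g import *
rel(pre(.10)+[0,0,.08],toolR(97,25));q,S,o=cur();print(o["qpos"],o["force"],o["moment"])
E
```

```text
row: [-5.13  7.08 22.16] [-0.6251 -0.0669 -0.165 ]
[ 0.4951 -0.2817  1.9016  0.3024  1.4761 -0.0505] [0.7633 0.1657 0.3884] [-0.1603 -0.0208 -0.0304]
```

Call:
send_rows --pt "-5 7 22 -0.625 -0.067 -0.165 1" --pt "-5 7 22 -0.625 -0.067 -0.165 1" --pt "-5 7 22 -0.625 -0.067 -0.165 1" --pt "-5 7 22 -0.625 -0.067 -0.165 1" --pt "-5 7 22 -0.625 -0.067 -0.165 1" --pt "-5 7 22 -0.625 -0.067 -0.165 1" --pt "-5 7 22 -0.625 -0.067 -0.165 1" --pt "-5 7 22 -0.625 -0.067 -0.165 1"

```text
time_s: 1.7
ee_pos: [0.393, -0.0673, 0.272]
eef_rot: [-3.141, -0.433, 1.7]
force: [1.0, 1.3, -0.4]
grip_width: 0.0941
```

```bash
python3 - <<'E'
from g import *
rel(pre(.10)+[0,0,.04],toolR(97,25));q,S,o=cur();print(o["qpos"],o["force"],o["moment"])
E
```

```text
row: [-0.23  0.2   0.39] [-0.2669  0.076  -0.0643]
[-0.5121  0.0303  1.6965  0.3443  1.6788 -0.6504] [ 1.0189  1.3033 -0.397 ] [-0.187  -0.0346 -0.0114]
```

Call:
send_rows --pt "0 0 0 -0.267 0.076 -0.064 1" --pt "0 0 0 -0.267 0.076 -0.064 1" --pt "0 0 0 -0.267 0.076 -0.064 1" --pt "0 0 0 -0.267 0.076 -0.064 1" --pt "0 0 0 -0.267 0.076 -0.064 1" --pt "0 0 0 -0.267 0.076 -0.064 1" --pt "0 0 0 -0.267 0.076 -0.064 1" --pt "0 0 0 -0.267 0.076 -0.064 1"

```text
time_s: 2.5
ee_pos: [0.5029, -0.3219, 0.2174]
eef_rot: [-3.14, -0.434, 1.7]
force: [-0.8, -0.1, 0.0]
grip_width: 0.0937
```

```bash
python3 - <<'E'
from g import *
from station import ctrl
rel(pre(.10),toolR(97,25));rel(G,toolR(97,25));q,S,o=cur();print(o["qpos"],o["force"],o["moment"],o["joint_vel"])
c=ctrl.camera("side");cv2.imwrite("pics/s1.png",cv2.cvtColor(c["pixels"],cv2.COLOR_RGB2BGR)[150:])
c2=ctrl.camera("top");cv2.imwrite("pics/t1.png",cv2.resize(cv2.cvtColor(c2["pixels"],cv2.COLOR_RGB2BGR)[150:330,250:450],None,fx=4,fy=4)[:600])
E
```

```text
row: [-0.29  0.12  0.38] [-0.0187  0.      0.0343]
row: [-0.29  0.12  0.38] [-0.0011  0.0007  0.1328]
[-0.7598  0.6046  1.076   0.2739  1.7994 -0.8732] [-0.7875 -0.1108  0.0455] [-0.283   0.0571  0.0214] [ 0.0173 -0.0516  0.0228  0.0019 -0.0012  0.0017]
```

View pics/s1.png

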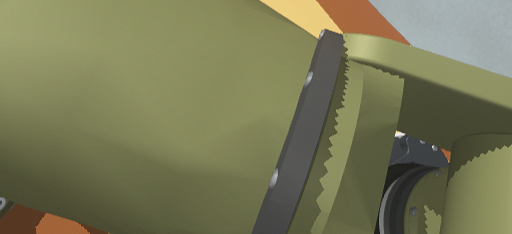

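View pics/t1.png

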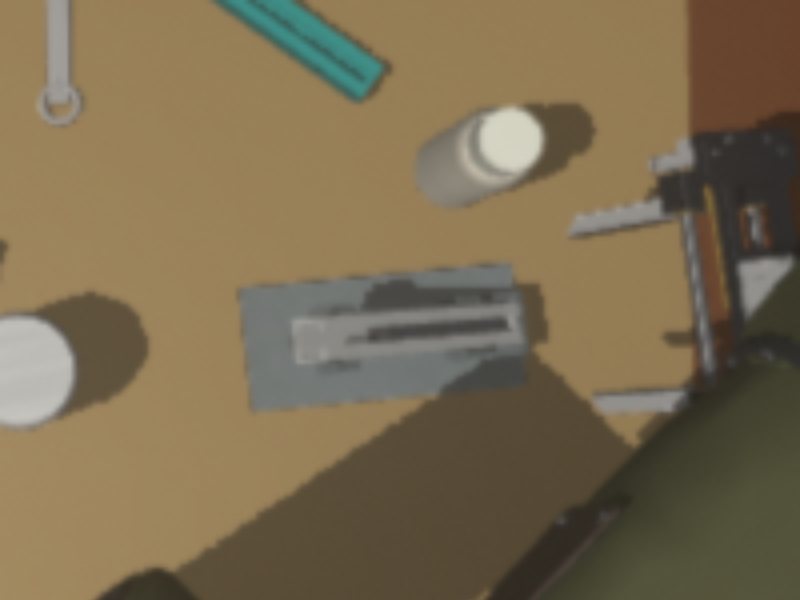

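```bash
python3 - <<'E'
from g import *
c=load("top0");q,S,o=cur();R=S.as_matrix()
for n,p in dict(tcp=[0,0,0],bodyA=[0,.0885,-.078],bodyB=[0,-.0885,-.078],bodyAf=[.037,.0885,-.078],bodyBf=[.037,-.0885,-.078],tipA=[0,.047,.019],tipB=[0,-.047,.019]).items():
    X=q+R@np.array(p);u,v=proj(c,X);print(n,X,"px",u,v,"crop",(u-250)*4,(v-150)*4)
print(proj(c,[.597,-.3,.166]))
c=ctrl=__import__("station").ctrl.camera("top");W=cloud(c)
# gripper body extents by depth, in tool frame
P=(W[150:300,390:460].reshape(-1,3)-q)@R
m=(P[:,2]<.03)&(P[:,2]>-.14)&(abs(P[:,0])<.06)&(abs(P[:,1])<.12)
P=P[m]
for lo in np.arange(-.14,.03,.01):
    s=P[(P[:,2]>=lo)&(P[:,2]<lo+.01)]
    if len(s): print(round(lo,2),len(s),s.min(0)[:2],s.max(0)[:2])
E
```

```text
tcp [ 0.503  -0.3212  0.219 ] px 392.32754709772814 228.1166462050257 crop 569.3101883909126 312.46658482010275
bodyA [ 0.5951 -0.342   0.2898] px 409.97407478081027 187.2633806720563 crop 639.8962991232411 149.05352268822514
bodyB [ 0.4196 -0.3652  0.2899] px 421.27351890414974 264.0636173971502 crop 685.094075616599 456.25446958860084
bodyAf [ 0.5907 -0.3087  0.3053] px 397.6688758496 187.8739038221485 crop 590.6755033984 151.49561528859397
bodyBf [ 0.4152 -0.3319  0.3054] px 408.88009107134553 265.857276930301 crop 635.5203642853821 463.429107721204
tipA [ 0.5486 -0.3071  0.2018] px 384.4813077567891 209.99121833805697 crop 537.9252310271563 239.96487335222787
tipB [ 0.4554 -0.3194  0.2018] px 389.73820166539986 247.71582429615424 crop 558.9528066615994 390.86329718461695
(np.float64(377.73962159170895), np.float64(192.39352078063177))
-0.14 264 [-0.0253 -0.0531] [0.0387 0.0783]
-0.13 100 [-0.0216 -0.0551] [0.0375 0.0788]
-0.12 6 [-0.0054  0.0465] [0.0359 0.0768]
-0.11 2 [ 0.0061 -0.0503] [0.0134 0.0468]
-0.1 28 [-0.0013 -0.0605] [0.0139 0.0569]
-0.09 43 [-0.0052 -0.0605] [0.0134 0.0576]
-0.08 36 [-0.0026 -0.0602] [0.014  0.0577]
-0.07 37 [ 0.004  -0.0597] [0.0148 0.0569]
-0.06 36 [-0.0028 -0.0593] [0.0135 0.0573]
-0.05 32 [-0.0074 -0.0589] [0.0138 0.0569]
-0.04 32 [-0.0026 -0.0607] [0.0138 0.0574]
-0.03 24 [ 0.0079 -0.0607] [0.0139 0.0563]
-0.02 3 [ 0.007  -0.0507] [0.0119 0.0455]
```

```bash
python3 - <<'E'
from g import *
from station import ctrl
print([a for a in dir(ctrl) if a[0]!='_'],ctrl.finger_overhang)
q,S,o=cur();print(q,o["joint_vel"],o["time_s"])
c=ctrl.camera("top")
a=c["pixels"][185:275,375:475]
cv2.imwrite("pics/t2.png",cv2.cvtColor(cv2.resize(a,None,fx=6,fy=6,interpolation=cv2.INTER_NEAREST),cv2.COLOR_RGB2BGR))
W=cloud(c)
for v in (206,208,210,248,250,252): print(v,[tuple(np.round(W[v,u],3)) for u in (386,390,394,398,402)])
E
```

```text
['MotionError', 'camera', 'finger_overhang', 'get_obs', 'hand_in'] 0.019
[ 0.5031 -0.3211  0.2193] [ 0.0003 -0.0052 -0.0015  0.0008 -0.0007 -0.0008] 2.65
206 [(np.float64(0.579), np.float64(-0.368), np.float64(0.0)), (np.float64(0.579), np.float64(-0.38), np.float64(-0.001)), (np.float64(0.554), np.float64(-0.316), np.float64(0.25)), (np.float64(0.553), np.float64(-0.322), np.float64(0.265)), (np.float64(0.553), np.float64(-0.328), np.float64(0.273))]
208 [(np.float64(0.573), np.float64(-0.367), np.float64(0.003)), (np.float64(0.573), np.float64(-0.38), np.float64(-0.0)), (np.float64(0.55), np.float64(-0.317), np.float64(0.247)), (np.float64(0.549), np.float64(-0.323), np.float64(0.26)), (np.float64(0.574), np.float64(-0.414), np.float64(0.004))]
210 [(np.float64(0.567), np.float64(-0.368), np.float64(0.0)), (np.float64(0.567), np.float64(-0.38), np.float64(0.0)), (np.float64(0.568), np.float64(-0.394), np.float64(-0.008)), (np.float64(0.568), np.float64(-0.404), np.float64(-0.002)), (np.float64(0.568), np.float64(-0.415), np.float64(0.001))]
248 [(np.float64(0.456), np.float64(-0.36
[... 174 characters left out ...]
(-0.401), np.float64(0.002)), (np.float64(0.455), np.float64(-0.333), np.float64(0.256))]
250 [(np.float64(0.451), np.float64(-0.369), np.float64(-0.007)), (np.float64(0.451), np.float64(-0.376), np.float64(0.009)), (np.float64(0.451), np.float64(-0.39), np.float64(-0.001)), (np.float64(0.45), np.float64(-0.325), np.float64(0.249)), (np.float64(0.45), np.float64(-0.331), np.float64(0.259))]
252 [(np.float64(0.445), np.float64(-0.367), np.float64(-0.001)), (np.float64(0.445), np.float64(-0.378), np.float64(0.001)), (np.float64(0.445), np.float64(-0.391), np.float64(-0.004)), (np.float64(0.446), np.float64(-0.401), np.float64(0.003)), (np.float64(0.446), np.float64(-0.332), np.float64(0.257))]
```

View pics/t2.png

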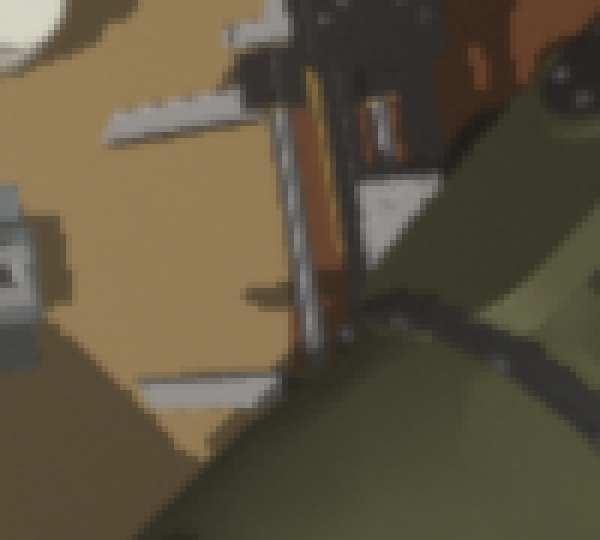

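The fingers look about 40 mm further back along the tool than the reported TCP implies: tips at z≈0.245 against 0.202. The spray can is close too. I'll approach in stages and check this with the camera.

```bash
python3 - <<'E'
from g import *
for d in(.1,.06,.03,0): rel(pre(d),toolR(97,25))
E
```

```text
row: [-0.22  0.27  0.5 ] [-0.0201 -0.0003  0.036 ]
row: [-0.22  0.27  0.5 ] [-0.013  -0.0001  0.0753]
row: [-0.22  0.27  0.5 ] [-0.0077  0.      0.1049]
row: [-0.22  0.27  0.5 ] [-0.0023  0.0002  0.1344]
```

Call:
send_rows --pt "0 0.3 0.5 -0.02 0 0.036 1" --pt "0 0.3 0.5 -0.02 0 0.036 1" --pt "0 0.3 0.5 -0.013 0 0.075 1" --pt "0 0.3 0.5 -0.01 0 0.09 1" --pt "0 0.3 0.5 -0.01 0 0.09 1" --pt "0 0.3 0.5 -0.01 0 0.09 1"

```text
time_s: 3.3
ee_pos: [0.4998, -0.2939, 0.1345]
eef_rot: [-3.138, -0.436, 1.693]
force: [1.3, 0.2, 0.4]
grip_width: 0.0944
```

```bash
python3 - <<'E'
from g import *
from station import ctrl
for d in(.03,0,-.02,-.038): rel(pre(d),toolR(97,25))
q,S,o=cur();R=S.as_matrix();print(q,o["force"])
c=ctrl.camera("top");W=cloud(c)
a=c["pixels"][175:265,330:430]
cv2.imwrite("pics/t3.png",cv2.cvtColor(cv2.resize(a,None,fx=6,fy=6,interpolation=cv2.INTER_NEAREST),cv2.COLOR_RGB2BGR))
P=(W[150:300,330:460].reshape(-1,3)-q)@R
m=(P[:,2]<.04)&(P[:,2]>-.16)&(abs(P[:,0])<.06)&(abs(P[:,1])<.12)&(abs(P[:,1])>.03)
P=P[m]
for lo in np.arange(-.14,.04,.01):
    s=P[(P[:,2]>=lo)&(P[:,2]<lo+.01)]
    if len(s): print(round(lo,2),len(s),s.min(0)[:2],s.max(0)[:2])
E
```

```text
row: [-0.18 -0.01 -0.01] [ 0.0029 -0.0003  0.0162]
row: [-0.18 -0.01 -0.01] [ 0.0081 -0.0002  0.0457]
row: [-0.18 -0.01 -0.01] [ 0.0116 -0.0001  0.0654]
row: [-0.18 -0.01 -0.01] [ 0.0147 -0.0001  0.0832]
[ 0.4998 -0.2939  0.1345] [1.3221 0.2095 0.423 ]
-0.14 168 [-0.0246 -0.0559] [0.0379 0.0799]
-0.13 60 [-0.0281 -0.0625] [0.0371 0.0772]
-0.12 5 [0.0262 0.0708] [0.0359 0.078 ]
-0.11 4 [-0.0066  0.0468] [0.0122 0.0477]
-0.1 15 [-0.0001 -0.0611] [0.0135 0.0564]
-0.09 39 [-0.0053 -0.0611] [0.0147 0.0571]
-0.08 32 [-0.0054 -0.0606] [0.0141 0.0559]
-0.07 28 [ 0.0006 -0.0604] [0.0136 0.057 ]
-0.06 33 [-0.006  -0.0602] [0.0136 0.0564]
-0.05 53 [-0.0238 -0.0596] [0.0131 0.1195]
-0.04 109 [-0.0234 -0.0591] [0.0146 0.12  ]
-0.03 43 [-0.009 -0.059] [0.0145 0.1197]
-0.02 18 [-0.0361 -0.0537] [0.0097 0.1187]
-0.01 41 [-0.0427  0.0879] [0.0067 0.1172]
0.0 45 [-0.0224  0.0886] [0.0067 0.1198]
0.01 17 [-0.0168  0.0901] [0.0047 0.1191]
0.02 16 [-0.0405  0.0882] [-0.0033  0.1178]
0.03 13 [-0.0254  0.0899] [-0.0046  0.1154]
```

View pics/t3.png

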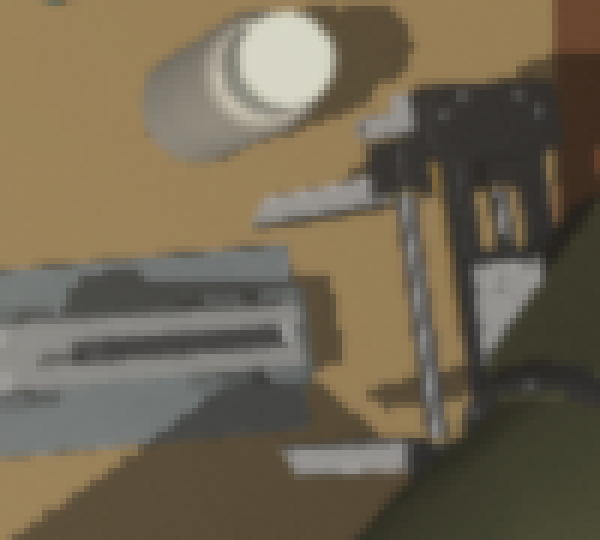

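Call:
send_rows --pt "0 0 0 0.004 0 0.023 1" --pt "0 0 0 0.008 0 0.046 1" --pt "0 0 0 0.008 0 0.046 1" --pt "0 0 0 0.008 0 0.046 1" --pt "0 0 0 0.008 0 0.046 -0.5" --pt "0 0 0 0.008 0 0.046 -0.5" --pt "0 0 0 0.008 0 0.046 -0.5" --pt "0 0 0 0.008 0 0.046 -0.5" --force 5

```text
time_s: 4.15
ee_pos: [0.4959, -0.2673, 0.0945]
eef_rot: [-3.137, -0.438, 1.691]
force: [-0.4, 0.5, -0.8]
grip_width: 0.0656
```

```bash
python3 - <<'E'
from g import *
from station import ctrl
for d in(0,-.02,-.038): rel(pre(d),toolR(97,25))
q,S,o=cur();R=S.as_matrix();print(q,o["force"],o["grip_width"])
c=ctrl.camera("top");W=cloud(c)
a=c["pixels"][175:265,310:410]
cv2.imwrite("pics/t4.png",cv2.cvtColor(cv2.resize(a,None,fx=6,fy=6,interpolation=cv2.INTER_NEAREST),cv2.COLOR_RGB2BGR))
E
```

```text
row: [-0.23 -0.08 -0.08] [ 0.0007  0.0003 -0.0019]
row: [-0.23 -0.08 -0.08] [0.0041 0.0003 0.0178]
row: [-0.23 -0.08 -0.08] [0.0072 0.0004 0.0356]
[ 0.4959 -0.2673  0.0945] [-0.3793  0.5072 -0.7589] 0.0656496930503924
```

View pics/t4.png

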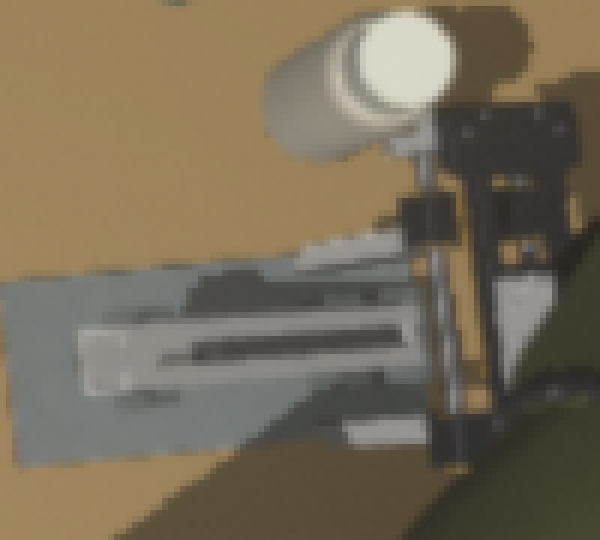

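Call:
send_rows --pt "0 0 0 0 0 0 -0.8" --pt "0 0 0 0 0 0 -0.8" --pt "0 0 0 0 0 0 -0.8" --pt "0 0 0 0 0 0 -0.8" --pt "0 0 0 0 0 0 -0.8" --force 5

```text
time_s: 4.7
ee_pos: [0.4958, -0.267, 0.0942]
eef_rot: [-3.137, -0.438, 1.692]
force: [-0.5, -0.3, -0.1]
grip_width: 0.0213
```

The jaws closed past 28 mm with nothing between them. So the real grasp point lies about 38 mm behind the reported TCP along tool z, as the camera showed. I'll open and measure this offset.

Call:
send_rows --pt "0 0 0 0 0 -0.02 1" --pt "0 0 0 0 0 -0.02 1" --pt "0 0 0 0 0 -0.02 1" --pt "0 0 0 0 0 -0.02 1" --pt "0 0 0 0 0 -0.02 1" --pt "0 0 0 0 0 -0.02 1" --pt "0 0 0 0 0 -0.02 1" --pt "0 0 0 0 0 -0.02 1" --force 60

```text
time_s: 5.5
ee_pos: [0.4969, -0.2754, 0.1123]
eef_rot: [-3.137, -0.438, 1.692]
force: [-0.1, 0.2, 0.1]
grip_width: 0.0816
```

```bash
python3 - <<'E'
from g import *
from station import ctrl
q,S,o=cur();R=S.as_matrix();print(q,o["grip_width"],o["time_s"])
for n in("top","side"):
    A=[]
    for i in range(2):
        c=ctrl.camera(n);W=cloud(c);A.append((W.reshape(-1,3)-q)@R)
    P=np.concatenate(A)
    w=o["grip_width"]/2
    for sg in(1,-1):
        m=(P[:,2]<.03)&(P[:,2]>-.095)&(abs(P[:,0])<.03)&(P[:,1]*sg>w-.006)&(P[:,1]*sg<w+.018)
        p=P[m]
        if len(p)<5: print(n,sg,len(p));continue
        print(n,sg,len(p),"x",np.percentile(p[:,0],[2,50,98]),"y",np.percentile(p[:,1],[2,50,98]),"ztop",np.sort(p[:,2])[-8:])
cv2.imwrite("pics/s2.png",cv2.cvtColor(c["pixels"],cv2.COLOR_RGB2BGR))
E
```

```text
[ 0.4969 -0.2754  0.1123] 0.08156633346897145 5.5
top 1 200 x [-0.0032  0.0107  0.0141] y [0.0391 0.0451 0.0525] ztop [-0.0244 -0.0243 -0.0237 -0.0216 -0.0213 -0.021  -0.0193 -0.0189]
top -1 187 x [-0.003   0.0107  0.0143] y [-0.0562 -0.0492 -0.043 ] ztop [-0.0229 -0.0226 -0.0217 -0.0215 -0.021  -0.0205 -0.0204 -0.0191]
side 1 0
side -1 0
```

View pics/s2.png

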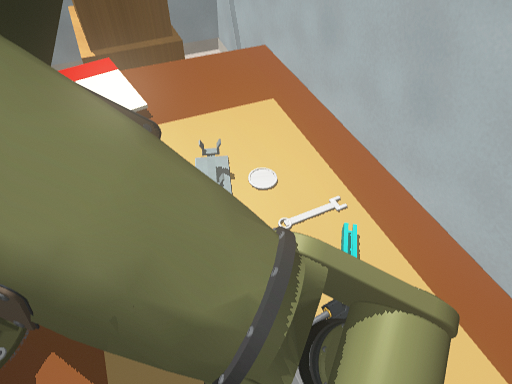

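```bash
cat >> g.py <<'E'
OFF=np.array([.004,-.002,-.038])   # true grasp point in reported tool frame
def relT(p,R,**k): rel(p-R.apply(OFF),R,**k)   # p = true grasp point
E
python3 - <<'E'
from g import *
for d in(.02,0): relT(pre(d),toolR(97,25))
E
```

```text
row: [-0.24 -0.09 -0.07] [-0.0069  0.0024  0.0361]
row: [-0.24 -0.09 -0.07] [-0.0035  0.0025  0.0558]
```

Call:
send_rows --pt "0 0 0 -0.007 0.0025 0.02 1" --pt "0 0 0 -0.007 0.0025 0.036 1" --pt "0 0 0 -0.005 0.0025 0.046 1" --pt "0 0 0 -0.0035 0.0025 0.056 1" --pt "0 0 0 -0.0035 0.0025 0.056 1"

```text
time_s: 6.2
ee_pos: [0.4964, -0.254, 0.0596]
eef_rot: [-3.136, -0.439, 1.692]
force: [-0.3, 1.0, -0.4]
grip_width: 0.0941
```

```bash
python3 - <<'E'
from g import *
from station import ctrl
relT(pre(0),toolR(97,25))
q,S,o=cur();print(q,o["force"],o["moment"],o["grip_width"])
c=ctrl.camera("top")
a=c["pixels"][175:265,310:410]
cv2.imwrite("pics/t5.png",cv2.cvtColor(cv2.resize(a,None,fx=6,fy=6,interpolation=cv2.INTER_NEAREST),cv2.COLOR_RGB2BGR))
E
```

```text
row: [-0.3  -0.14 -0.06] [-0.0005  0.0001 -0.0011]
[ 0.4964 -0.254   0.0596] [-0.3075  0.9707 -0.4322] [-0.2605  0.01   -0.0382] 0.09407591420608019
```

View pics/t5.png

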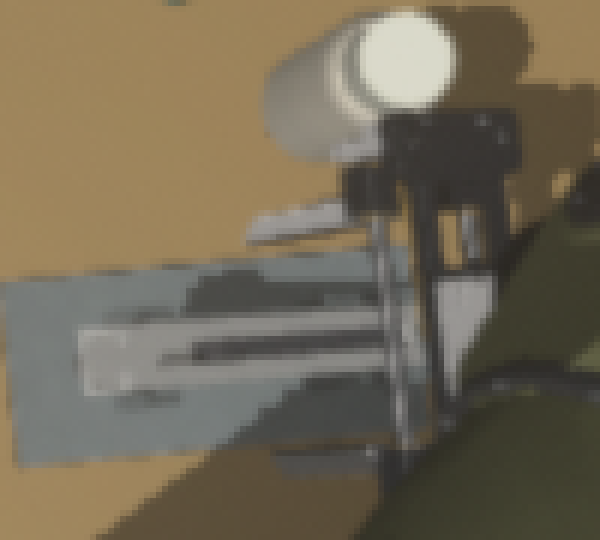

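Call:
send_rows --pt "0 0 0 0 0 0 -1" --pt "0 0 0 0 0 0 -1" --pt "0 0 0 0 0 0 -1" --pt "0 0 0 0 0 0 -1" --pt "0 0 0 0 0 0 -1" --pt "0 0 0 0 0 0 -1" --pt "0 0 0 0 0 0 -1" --pt "0 0 0 0 0 0 -1" --force 55

```text
time_s: 7.05
ee_pos: [0.4967, -0.2548, 0.0601]
eef_rot: [-3.137, -0.438, 1.692]
force: [0.2, -0.8, 0.2]
grip_width: 0.0335
```

Call:
send_rows --pt "0 0 0 0 0 0 -1" --pt "0 0 0 0 0 0 -1" --pt "0 0 0 0 0 0 -1"

```text
time_s: 7.35
ee_pos: [0.4967, -0.2548, 0.0602]
eef_rot: [-3.137, -0.438, 1.692]
force: [0.0, -0.6, 0.6]
grip_width: 0.0277
```

```bash
python3 - <<'E'
from g import *
q,S,o=cur();print(q,o["force"],o["moment"],o["grip_width"])
for d in (.04,.08): print(d,S.inv().apply(T[:,2]*d))
E
```

```text
[ 0.4967 -0.2548  0.0602] [ 0.0053 -0.5777  0.6183] [-0.295   0.132   0.0325] 0.027742666026251892
0.04 [-0.0069 -0.0002 -0.0394]
0.08 [-0.0138 -0.0003 -0.0788]
```

Call:
send_rows --pt "0 0 0 -0.001 0 -0.006 -1" --pt "0 0 0 -0.003 0 -0.015 -1" --pt "0 0 0 -0.005 0 -0.03 -1" --pt "0 0 0 -0.008 0 -0.045 -1" --pt "0 0 0 -0.01 0 -0.06 -1" --pt "0 0 0 -0.013 0 -0.075 -1" --pt "0 0 0 -0.016 0 -0.09 -1" --pt "0 0 0 -0.016 0 -0.09 -1"

```text
time_s: 8.15
ee_pos: [0.5039, -0.3087, 0.1365]
eef_rot: [-3.139, -0.435, 1.691]
force: [-0.2, -0.8, -5.5]
grip_width: 0.0273
```

```bash
python3 - <<'E'
from g import *
from station import ctrl
q,S,o=cur();print(q,o["force"],o["moment"],o["grip_width"],o["qpos"])
c=ctrl.camera("top");np.savez("top1.npz",**c)
a=c["pixels"][165:265,300:430]
cv2.imwrite("pics/t6.png",cv2.cvtColor(cv2.resize(a,None,fx=6,fy=6,interpolation=cv2.INTER_NEAREST),cv2.COLOR_RGB2BGR))
E
```

```text
[ 0.5039 -0.3087  0.1365] [-0.2154 -0.8289 -5.4514] [-0.707  -0.0578  0.0232] 0.027312350828338303 [-0.7458  0.6418  1.2055  0.2749  1.6341 -0.8968]
```

View pics/t6.png

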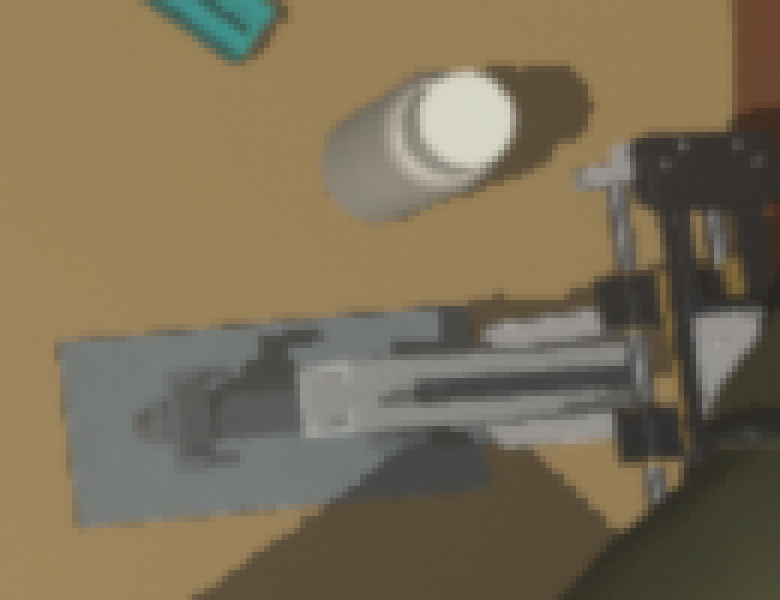

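```bash
python3 - <<'E'
from g import *
relT(np.array([.5,.08,.30]),toolR(180,5))
q,S,o=cur(); print(S.inv().apply([0,0,.08]), q+S.apply(OFF))
E
```

```text
row: [ 21.43 -16.53 -80.57] [0.4044 0.0441 0.0489]
[ 0.0338 -0.0003 -0.0725] [ 0.5032 -0.3203  0.1714]
```

Call:
send_rows --pt "0 0 0 0.015 0 -0.03 -1" --pt "0 0 0 0.034 0 -0.06 -1" --pt "1.7 -1.3 -6.4 0.06 0.0035 -0.065 -1" --pt "3.4 -2.6 -12.9 0.09 0.007 -0.06 -1" --pt "5 -4 -19.3 0.12 0.0105 -0.05 -1" --pt "6.7 -5.3 -25.8 0.15 0.014 -0.042 -1" --pt "8.4 -6.6 -32.2 0.18 0.0175 -0.033 -1" --pt "10.1 -7.9 -38.6 0.21 0.021 -0.024 -1"

```text
time_s: 9.0
ee_pos: [0.5022, -0.1241, 0.245]
eef_rot: [3.072, -0.271, 2.41]
force: [1.0, 0.5, -4.9]
grip_width: 0.0277
```

```bash
python3 - <<'E'
from g import *
relT(np.array([.5,.08,.30]),toolR(180,5))
q,S,o=cur(); print(q,o["qpos"],o["force"],o["grip_width"])
E
```

```text
row: [ 11.27  -8.61 -41.67] [0.1383 0.1505 0.0315]
[ 0.5022 -0.1241  0.245 ] [-0.3992  0.334   1.3659  0.1541  1.6749 -1.2308] [ 1.0077  0.4999 -4.9347] 0.02770164692235066
```

Call:
send_rows --pt "1.7 -1.2 -6 0.022 0.022 0.005 -1" --pt "3.4 -2.5 -12 0.044 0.044 0.01 -1" --pt "5.1 -3.8 -18.5 0.066 0.066 0.015 -1" --pt "6.8 -5.1 -25 0.088 0.088 0.02 -1" --pt "8.5 -6.4 -31 0.11 0.11 0.025 -1" --pt "10 -7.6 -37 0.13 0.13 0.029 -1" --pt "11 -8.5 -41.5 0.138 0.15 0.0315 -1" --pt "11 -8.5 -41.5 0.138 0.15 0.0315 -1"

```text
time_s: 9.8
ee_pos: [0.5016, 0.0825, 0.2618]
eef_rot: [3.136, -0.088, 3.139]
force: [-0.2, -0.5, -5.2]
grip_width: 0.0276
```

```bash
cat > look.py <<'E'
from g import *
from station import ctrl
import sys
tag=sys.argv[1]
q,S,o=cur(); print(q,o["eef_rot"],o["qpos"],o["force"],o["moment"],o["grip_width"],o["time_s"])
g=q+S.apply(OFF);
for n in sys.argv[2:] or ["side"]:
    c=ctrl.camera(n);np.savez(f"{n}_{tag}.npz",**c);u,v=proj(c,g);u,v=int(u),int(v);print(n,"grasp px",u,v)
    w=80
    a=c["pixels"][max(0,v-w):v+w,max(0,u-100):u+100];print("crop origin",max(0,u-100),max(0,v-w))
    cv2.imwrite(f"pics/{n}_{tag}.png",cv2.cvtColor(cv2.resize(a,None,fx=4,fy=4,interpolation=cv2.INTER_NEAREST)[:600],cv2.COLOR_RGB2BGR))
E
python3 look.py a side
```

```text
[0.5016 0.0825 0.2618] [ 3.1364 -0.088   3.1393] [ 0.0836  0.2156  1.4541  0.0127  1.5591 -1.4853] [-0.2216 -0.5394 -5.2149] [-0.0311 -0.2096  0.1049] 0.027572720687405315 9.8
side grasp px 192 109
crop origin 92 29
```

View pics/side_a.png

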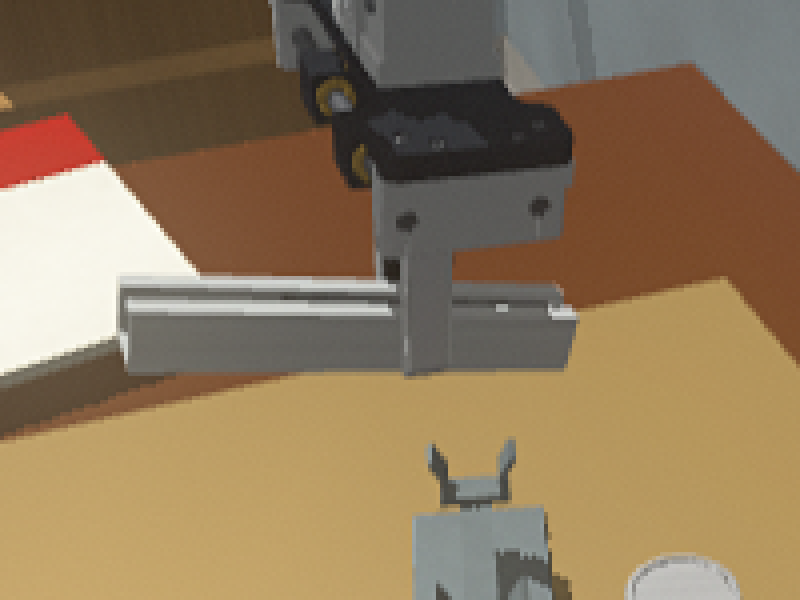

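Call:
send_rows --pt "0 -4 0 0 0 0 -1" --pt "0 -8 0 0 0 0 -1" --pt "0 -12 0 0 0 0 -1" --pt "0 -16 0 0 0 0 -1" --pt "0 -20 0 0 0 0 -1" --pt "0 -24 0 0 0 0 -1" --pt "0 -27 0 0 0 0 -1" --pt "0 -27 0 0 0 0 -1"

```text
time_s: 10.65
ee_pos: [0.5008, 0.079, 0.2614]
eef_rot: [3.136, 0.382, 3.129]
force: [-0.3, -0.2, -5.2]
grip_width: 0.0274
```

```bash
python3 look.py b side
```

```text
[0.5008 0.079  0.2614] [3.1363 0.3823 3.129 ] [ 0.1067 -0.0852  1.8199 -0.0457  1.0269 -1.4364] [-0.3296 -0.2403 -5.189 ] [ 0.0021  0.5132 -0.0184] 0.027363933818724376 10.65
side grasp px 183 114
crop origin 83 34
```

View pics/side_b.png

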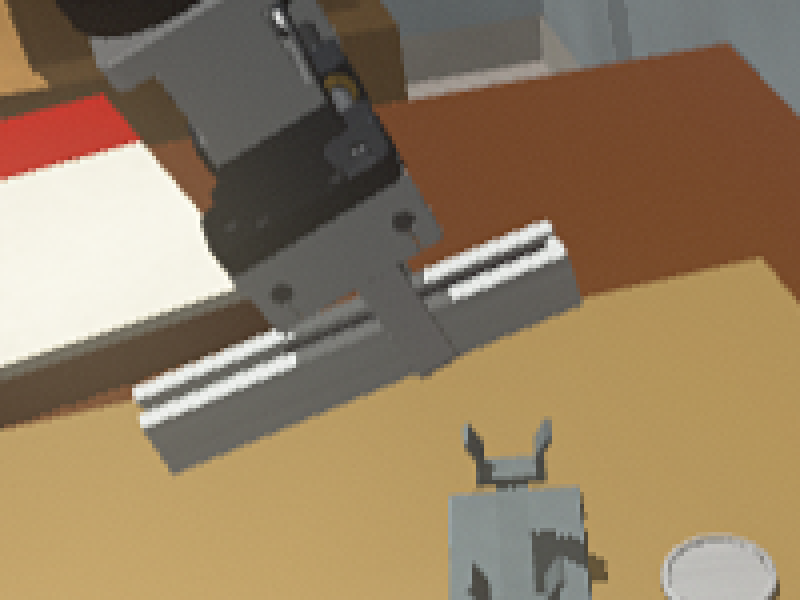

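```bash
cat > strip.py <<'E'
from g import *
from station import ctrl
import sys
LEANR=Ro.from_rotvec([0,10,0],degrees=True)
def tubepose():
    q,S,o=cur(); g=q+S.apply(OFF)
    R=(S*LEANR).as_matrix()   # tool frame raised by lean -> tube x; z flipped
    x=R[:,0]; z=-R[:,2]; return g,np.stack([x,np.cross(z,x),z],1),o
def strip(c,g,M,gx=-.020,gz=.003):
    O=g-M@np.array([gx,0,gz])
    xs=np.arange(20,115,.25);ys=np.arange(-17,30,.25)   # ys: across (image down)
    c_=c["pixels"]
    mp=np.zeros((len(ys),len(xs),2),np.float32)
    for i,y in enumerate(ys):
        for j,x in enumerate(xs):
            # unfold: top face then near side (-y or +y facing camera)
            s=SIDE
            p=[x/1e3,s*min(y,14)/1e3,(14-max(0,y-14))/1e3]
            mp[i,j]=proj(c,O+M@np.array(p))
    return cv2.remap(c_,mp[...,0],mp[...,1],cv2.INTER_LINEAR)
g,M,o=tubepose()
c=ctrl.camera("side");cam=-c["t"]@c["R"];SIDE=np.sign((cam-g)@M[:,1])
print("el",np.degrees(np.arcsin(M[2,0])),"g",g,"t",o["time_s"],"F",o["force"],"M",o["moment"],"w",o["grip_width"])
np.savez(f"side_{sys.argv[1]}.npz",**c)
a=strip(c,g,M)
a=cv2.resize(a,None,fx=2,fy=2)
for k in range(20,115,10):
    cv2.line(a,(int((k-20)*8),0),(int((k-20)*8),12),(255,0,0),1);cv2.putText(a,str(k),(int((k-20)*8)+2,14),0,.4,(255,0,0))
u,v=proj(c,g+M@np.array([.06,0,0]));u,v=int(u),int(v)
b=c["pixels"][v-28:v+28,u-50:u+50]; b=cv2.resize(b,(760,426),interpolation=cv2.INTER_CUBIC)[:220+206]
out=np.vstack([a[:,:760],b[:598-a.shape[0]]])
cv2.imwrite(f"pics/st_{sys.argv[1]}.png",cv2.cvtColor(out,cv2.COLOR_RGB2BGR))
E
python3 strip.py c
```

```text
el -11.844934861386655 g [0.4834 0.0772 0.2955] t 10.7 F [ 0.5204  0.7059 -5.7085] M [ 0.0292  0.4741 -0.0097] w 0.02727482044020504
```

View pics/st_c.png

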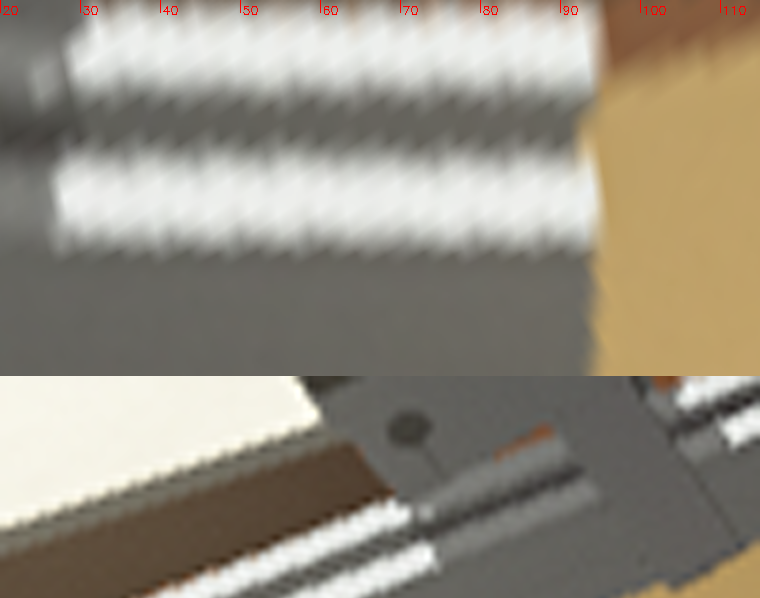

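Call:
send_rows --pt "0 -1.5 0 0 0 0 -1" --pt "0 -3 0 0 0 0 -1" --pt "0 -4 0 0 0 0 -1" --pt "0 -4.5 0 0 0 0 -1" --pt "0 -4.5 0 0 0 0 -1"

```text
time_s: 11.25
ee_pos: [0.502, 0.0798, 0.2622]
eef_rot: [3.136, 0.461, 3.13]
force: [1.1, 1.2, -5.8]
grip_width: 0.0281
```

```bash
python3 strip.py d
```

```text
el -16.433851283859813 g [0.4815 0.0778 0.2944] t 11.25 F [ 1.0705  1.2453 -5.8034] M [0.0545 0.5939 0.0018] w 0.028051081560019866
```

View pics/st_d.png

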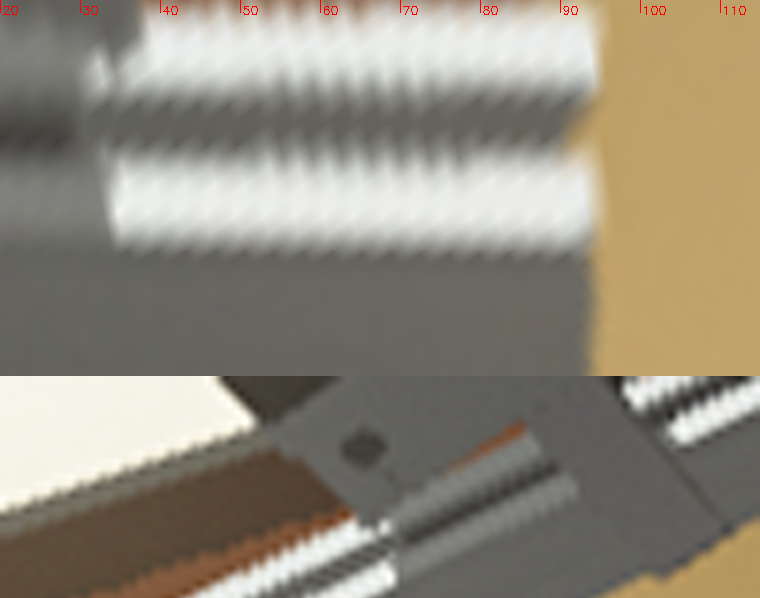

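```bash
cat >> strip.py <<'E'
s=strip(c,g,M).astype(int).sum(2)//3
r=s[int((-2+17)/.25):int((2.5+17)/.25)].min(0)
print("x:prof",[(20+i*2,int(r[i*8:i*8+8].mean())) for i in range(47)])
E
echo
```

Call:
send_rows --pt "0 -0.5 0 0 0 0 -1" --pt "0 -1 0 0 0 0 -1" --pt "0 -1.5 0 0 0 0 -1"

```text
time_s: 11.6
ee_pos: [0.5021, 0.0799, 0.2623]
eef_rot: [3.136, 0.489, 3.13]
force: [-0.4, 0.2, -5.9]
grip_width: 0.0278
```

```bash
python3 strip.py e
```

```text
el -18.00920487057498 g [0.4807 0.0779 0.2939] t 11.6 F [-0.3577  0.1544 -5.9141] M [-0.0197  0.6266 -0.0156] w 0.02778299637714289
x:prof [(20, 65), (22, 72), (24, 64), (26, 74), (28, 82), (30, 97), (32, 95), (34, 94), (36, 94), (38, 91), (40, 92), (42, 92), (44, 93), (46, 93), (48, 93), (50, 93), (52, 93), (54, 94), (56, 93), (58, 95), (60, 93), (62, 94), (64, 93), (66, 96), (68, 95), (70, 96), (72, 95), (74, 96), (76, 96), (78, 95), (80, 95), (82, 97), (84, 95), (86, 96), (88, 97), (90, 110), (92, 136), (94, 147), (96, 150), (98, 150), (100, 150), (102, 151), (104, 151), (106, 151), (108, 152), (110, 151), (112, 152)]
```

Call:
send_rows --pt "0 -0.5 0 0 0 0 -1" --pt "0 -1 0 0 0 0 -1" --pt "0 -1 0 0 0 0 -1"

```text
time_s: 11.95
ee_pos: [0.5019, 0.0798, 0.2622]
eef_rot: [3.136, 0.506, 3.13]
force: [0.2, -0.4, -5.2]
grip_width: 0.0275
```

```bash
cat > kx.py <<'E'
import subprocess,sys
E
python3 strip.py f | cut -c1-420
```

```text
el -18.99530326040301 g [0.48   0.0779 0.2935] t 11.95 F [ 0.2055 -0.3617 -5.2395] M [0.0376 0.6836 0.0316] w 0.02746168510269207
x:prof [(20, 71), (22, 67), (24, 71), (26, 68), (28, 83), (30, 96), (32, 96), (34, 96), (36, 94), (38, 92), (40, 92), (42, 91), (44, 93), (46, 93), (48, 93), (50, 93), (52, 93), (54, 94), (56, 93), (58, 94), (60, 92), (62, 95), (64, 93), (66, 95), (68, 93), (70, 94), (72, 94), (74, 96), (76, 95), (78, 95), (80, 95), (82, 95), (84, 96), (86, 96), (88, 96), (90, 107), (92, 133), (94, 147), (96, 150), (98, 151), (100, 1
```

Call:
send_rows --pt "0 -0.5 0 0 0 0 -1" --pt "0 -1 0 0 0 0 -1" --pt "0 -1 0 0 0 0 -1"

```text
time_s: 12.3
ee_pos: [0.5019, 0.0799, 0.2622]
eef_rot: [3.136, 0.523, 3.13]
force: [-0.2, -0.2, -4.2]
grip_width: 0.0277
```

```bash
python3 strip.py g | cut -c1-420
```

```text
el -19.991180128015575 g [0.4795 0.0779 0.2931] t 12.3 F [-0.2328 -0.1885 -4.2408] M [-0.0298  0.642   0.0039] w 0.02765300705806339
x:prof [(20, 68), (22, 69), (24, 66), (26, 63), (28, 86), (30, 96), (32, 97), (34, 96), (36, 94), (38, 94), (40, 93), (42, 91), (44, 93), (46, 93), (48, 93), (50, 92), (52, 94), (54, 94), (56, 92), (58, 94), (60, 92), (62, 95), (64, 93), (66, 96), (68, 94), (70, 96), (72, 96), (74, 93), (76, 95), (78, 94), (80, 96), (82, 95), (84, 96), (86, 96), (88, 98), (90, 120), (92, 134), (94, 146), (96, 150), (98, 151), (100, 1
```

Call:
send_rows --pt "0 -0.5 0 0 0 0 -1" --pt "0 -1 0 0 0 0 -1" --pt "0 -1 0 0 0 0 -1"

```text
time_s: 12.65
ee_pos: [0.5019, 0.0799, 0.2622]
eef_rot: [3.136, 0.541, 3.13]
force: [1.1, -0.5, -5.4]
grip_width: 0.0277
```

```bash
python3 strip.py h | cut -c1-420
```

```text
el -20.991249454815733 g [0.4789 0.0779 0.2927] t 12.65 F [ 1.0925 -0.4852 -5.4345] M [-0.0328  0.7199  0.0225] w 0.027708298440729737
x:prof [(20, 68), (22, 66), (24, 64), (26, 67), (28, 86), (30, 97), (32, 97), (34, 96), (36, 97), (38, 95), (40, 94), (42, 94), (44, 93), (46, 92), (48, 93), (50, 93), (52, 94), (54, 93), (56, 94), (58, 93), (60, 93), (62, 95), (64, 93), (66, 95), (68, 95), (70, 95), (72, 95), (74, 94), (76, 96), (78, 94), (80, 97), (82, 95), (84, 96), (86, 95), (88, 97), (90, 119), (92, 139), (94, 149), (96, 151), (98, 152), (100, 1
```

Call:
send_rows --pt "0 -0.5 0 0 0 0 -1" --pt "0 -1 0 0 0 0 -1" --pt "0 -1 0 0 0 0 -1"

```text
time_s: 13.0
ee_pos: [0.5019, 0.0799, 0.2621]
eef_rot: [3.136, 0.558, 3.13]
force: [0.6, -0.1, -5.6]
grip_width: 0.0276
```

```bash
python3 strip.py i | cut -c1-420
```

```text
el -21.991208869829237 g [0.4784 0.0779 0.2922] t 13.0 F [ 0.6257 -0.1432 -5.565 ] M [-0.0217  0.7427 -0.0299] w 0.02757450561519201
x:prof [(20, 64), (22, 62), (24, 65), (26, 73), (28, 93), (30, 97), (32, 96), (34, 97), (36, 97), (38, 97), (40, 97), (42, 95), (44, 92), (46, 93), (48, 93), (50, 94), (52, 93), (54, 93), (56, 94), (58, 94), (60, 95), (62, 95), (64, 93), (66, 94), (68, 95), (70, 96), (72, 95), (74, 95), (76, 95), (78, 96), (80, 97), (82, 95), (84, 94), (86, 95), (88, 97), (90, 116), (92, 136), (94, 149), (96, 151), (98, 152), (100, 1
```

Call:
send_rows --pt "0 -0.5 0 0 0 0 -1" --pt "0 -1 0 0 0 0 -1" --pt "0 -1 0 0 0 0 -1"

```text
time_s: 13.35
ee_pos: [0.5019, 0.0799, 0.2622]
eef_rot: [3.136, 0.576, 3.13]
force: [-0.1, -0.4, -5.7]
grip_width: 0.0276
```

```bash
python3 strip.py j | cut -c1-420
```

```text
el -22.991649342520727 g [0.4779 0.0779 0.2919] t 13.35 F [-0.0548 -0.3805 -5.7488] M [-0.0119  0.7817  0.0725] w 0.0275548175750083
x:prof [(20, 66), (22, 64), (24, 71), (26, 69), (28, 90), (30, 96), (32, 96), (34, 96), (36, 97), (38, 95), (40, 95), (42, 95), (44, 95), (46, 94), (48, 92), (50, 93), (52, 93), (54, 92), (56, 94), (58, 93), (60, 93), (62, 93), (64, 93), (66, 93), (68, 94), (70, 94), (72, 94), (74, 94), (76, 94), (78, 94), (80, 94), (82, 95), (84, 95), (86, 95), (88, 99), (90, 121), (92, 131), (94, 149), (96, 151), (98, 152), (100, 1
```

Call:
send_rows --pt "0 -0.5 0 0 0 0 -1" --pt "0 -1 0 0 0 0 -1" --pt "0 -1 0 0 0 0 -1"

```text
time_s: 13.7
ee_pos: [0.5019, 0.0799, 0.2622]
eef_rot: [3.136, 0.593, 3.13]
force: [0.5, 0.2, -5.7]
grip_width: 0.0277
```

```bash
python3 strip.py k | cut -c1-420
```

```text
el -23.99157325374546 g [0.4774 0.0779 0.2914] t 13.7 F [ 0.4681  0.1923 -5.66  ] M [0.0523 0.7849 0.0332] w 0.027673803122175083
x:prof [(20, 63), (22, 67), (24, 65), (26, 66), (28, 86), (30, 97), (32, 97), (34, 98), (36, 97), (38, 97), (40, 97), (42, 95), (44, 95), (46, 94), (48, 94), (50, 93), (52, 93), (54, 93), (56, 93), (58, 93), (60, 92), (62, 92), (64, 93), (66, 92), (68, 95), (70, 95), (72, 94), (74, 96), (76, 95), (78, 96), (80, 95), (82, 93), (84, 94), (86, 94), (88, 100), (90, 122), (92, 138), (94, 149), (96, 151), (98, 152), (100,
```

Call:
send_rows --pt "0 -0.5 0 0 0 0 -1" --pt "0 -1 0 0 0 0 -1" --pt "0 -1 0 0 0 0 -1"

```text
time_s: 14.05
ee_pos: [0.5019, 0.0798, 0.2621]
eef_rot: [3.136, 0.611, 3.13]
force: [-0.3, -0.4, -5.4]
grip_width: 0.0275
```

```bash
python3 strip.py l | cut -c1-420
```

```text
el -24.99017342055394 g [0.4768 0.0779 0.291 ] t 14.05 F [-0.316  -0.3555 -5.3551] M [ 0.0162  0.8449 -0.0393] w 0.02754687155852329
x:prof [(20, 65), (22, 65), (24, 69), (26, 67), (28, 84), (30, 95), (32, 97), (34, 97), (36, 97), (38, 97), (40, 96), (42, 96), (44, 96), (46, 94), (48, 92), (50, 94), (52, 93), (54, 92), (56, 94), (58, 94), (60, 91), (62, 94), (64, 94), (66, 92), (68, 94), (70, 94), (72, 94), (74, 95), (76, 95), (78, 93), (80, 95), (82, 95), (84, 94), (86, 94), (88, 101), (90, 123), (92, 132), (94, 149), (96, 151), (98, 153), (100,
```

Call:
send_rows --pt "0 -0.5 0 0 0 0 -1" --pt "0 -1 0 0 0 0 -1" --pt "0 -1 0 0 0 0 -1"

```text
time_s: 14.4
ee_pos: [0.5019, 0.0799, 0.2621]
eef_rot: [3.136, 0.628, 3.129]
force: [0.7, -0.7, -5.4]
grip_width: 0.0277
```

```bash
python3 strip.py m | cut -c1-420
```

```text
el -25.98927252692293 g [0.4764 0.078  0.2905] t 14.4 F [ 0.7217 -0.6907 -5.3712] M [0.0332 0.8234 0.0319] w 0.027671034824235895
x:prof [(20, 65), (22, 72), (24, 65), (26, 64), (28, 78), (30, 96), (32, 97), (34, 97), (36, 98), (38, 97), (40, 97), (42, 97), (44, 98), (46, 96), (48, 94), (50, 96), (52, 93), (54, 91), (56, 94), (58, 95), (60, 92), (62, 94), (64, 93), (66, 92), (68, 94), (70, 94), (72, 93), (74, 94), (76, 94), (78, 95), (80, 95), (82, 95), (84, 96), (86, 95), (88, 104), (90, 127), (92, 141), (94, 150), (96, 152), (98, 153), (100,
```

Call:
send_rows --pt "0 -0.5 0 0 0 0 -1" --pt "0 -1 0 0 0 0 -1" --pt "0 -1 0 0 0 0 -1"

```text
time_s: 14.75
ee_pos: [0.5019, 0.0799, 0.2621]
eef_rot: [3.136, 0.646, 3.129]
force: [-0.0, 0.3, -4.9]
grip_width: 0.0275
```

```bash
python3 strip.py n | cut -c1-420
```

```text
el -26.98921381288012 g [0.4759 0.078  0.2901] t 14.75 F [-0.0296  0.2717 -4.9348] M [-0.025   0.8248 -0.0199] w 0.02754979935804389
x:prof [(20, 71), (22, 66), (24, 66), (26, 73), (28, 65), (30, 65), (32, 70), (34, 69), (36, 69), (38, 67), (40, 70), (42, 82), (44, 95), (46, 98), (48, 97), (50, 96), (52, 93), (54, 91), (56, 94), (58, 94), (60, 93), (62, 93), (64, 93), (66, 93), (68, 95), (70, 95), (72, 95), (74, 95), (76, 93), (78, 95), (80, 96), (82, 94), (84, 96), (86, 96), (88, 102), (90, 124), (92, 138), (94, 151), (96, 152), (98, 154), (100,
```

View pics/st_n.png

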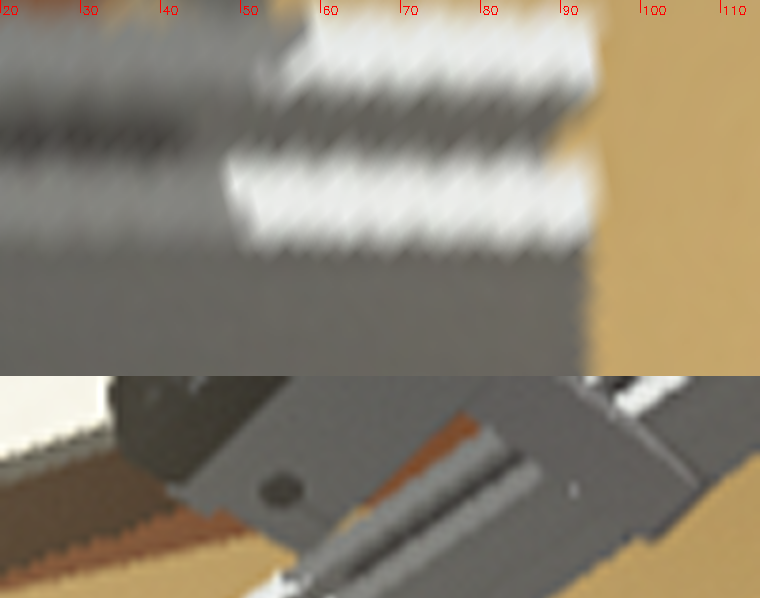

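Call:
send_rows --pt "0 7 0 0 0 0 -1" --pt "0 10 0 0 0 0 -1" --pt "0 10 0 0 0 0 -1"

```text
time_s: 15.1
ee_pos: [0.503, 0.0798, 0.2628]
eef_rot: [3.136, 0.471, 3.13]
force: [-0.9, 0.1, -4.5]
grip_width: 0.0276
```

```bash
python3 strip.py o | cut -c1-620;python3 strip.py o2 | cut -c1-620
```

```text
el -16.98581794230027 g [0.4822 0.0778 0.2948] t 15.1 F [-0.8655  0.0822 -4.4946] M [ 0.0313  0.567  -0.1013] w 0.027596870697631278
x:prof [(20, 70), (22, 84), (24, 73), (26, 70), (28, 68), (30, 68), (32, 70), (34, 68), (36, 69), (38, 65), (40, 71), (42, 64), (44, 73), (46, 65), (48, 75), (50, 65), (52, 72), (54, 65), (56, 71), (58, 70), (60, 71), (62, 77), (64, 94), (66, 97), (68, 95), (70, 96), (72, 94), (74, 97), (76, 95), (78, 96), (80, 96), (82, 96), (84, 97), (86, 96), (88, 96), (90, 103), (92, 128), (94, 145), (96, 150), (98, 150), (100, 150), (102, 151), (104, 151), (106, 151), (108, 152), (110, 151), (112, 151)]
el -17.03262898377612 g [0.4817 0.0778 0.2942] t 15.15 F [-0.1357  0.2717 -5.5158] M [ 0.0131  0.5718 -0.0664] w 0.027580503730746744
x:prof [(20, 77), (22, 82), (24, 70), (26, 70), (28, 68), (30, 71), (32, 67), (34, 70), (36, 63), (38, 69), (40, 63), (42, 70), (44, 64), (46, 70), (48, 65), (50, 72), (52, 60), (54, 66), (56, 64), (58, 65), (60, 65), (62, 74), (64, 95), (66, 94), (68, 96), (70, 95), (72, 97), (74, 95), (76, 97), (78, 96), (80, 96), (82, 96), (84, 97), (86, 96), (88, 96), (90, 109), (92, 135), (94, 147), (96, 151), (98, 151), (100, 150), (102, 151), (104, 151), (106, 151), (108, 151), (110, 151), (112, 152)]
```

View pics/st_o2.png

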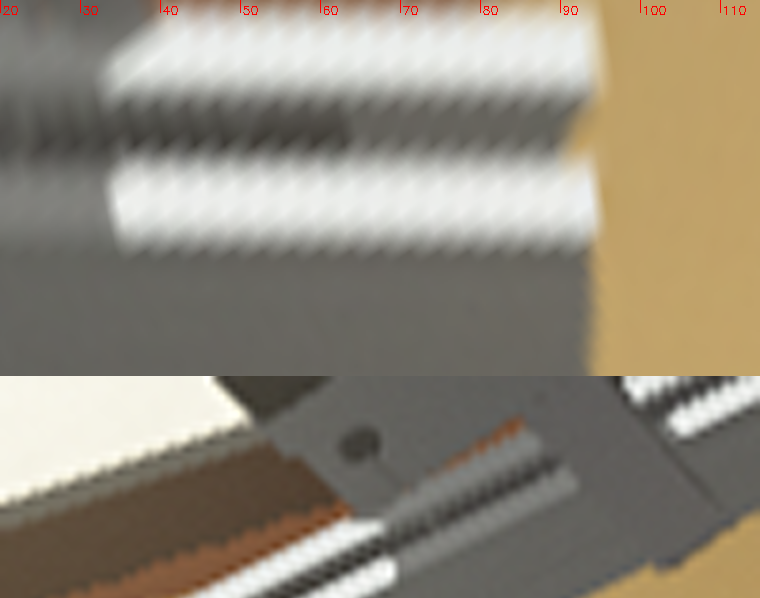

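Call:
send_rows --pt "0 -2 0 0 0 0 -1" --pt "0 -4 0 0 0 0 -1" --pt "0 -6 0 0 0 0 -1" --pt "0 -7.5 0 0 0 0 -1" --pt "0 -8.5 0 0 0 0 -1" --pt "0 -9 0 0 0 0 -1" --pt "0 -9 0 0 0 0 -1"

```text
time_s: 15.9
ee_pos: [0.5019, 0.0799, 0.2622]
eef_rot: [3.136, 0.628, 3.129]
force: [0.3, -0.4, -5.3]
grip_width: 0.0275
```

```bash
python3 strip.py p | cut -c1-620
```

```text
el -25.996949823480705 g [0.4763 0.078  0.2906] t 15.9 F [ 0.2794 -0.3918 -5.3212] M [0.0159 0.7083 0.0058] w 0.02752198600743971
x:prof [(20, 64), (22, 78), (24, 79), (26, 64), (28, 74), (30, 74), (32, 66), (34, 71), (36, 73), (38, 67), (40, 70), (42, 73), (44, 70), (46, 66), (48, 66), (50, 73), (52, 64), (54, 63), (56, 73), (58, 64), (60, 62), (62, 74), (64, 79), (66, 93), (68, 94), (70, 94), (72, 93), (74, 93), (76, 94), (78, 95), (80, 94), (82, 95), (84, 95), (86, 96), (88, 105), (90, 125), (92, 141), (94, 150), (96, 153), (98, 153), (100, 154), (102, 154), (104, 153), (106, 154), (108, 154), (110, 155), (112, 155)]
```

Call:
send_rows --pt "0 -0.5 0 0 0 0 -1" --pt "0 -1 0 0 0 0 -1"

```text
time_s: 16.15
ee_pos: [0.5022, 0.0798, 0.2623]
eef_rot: [3.136, 0.646, 3.129]
force: [0.1, 0.1, -5.7]
grip_width: 0.028
```

```bash
python3 strip.py q | cut -c1-620
```

```text
el -27.010124612422242 g [0.4761 0.0779 0.2902] t 16.15 F [ 0.0545  0.062  -5.6586] M [0.041  0.7286 0.0499] w 0.02800278905253076
x:prof [(20, 73), (22, 73), (24, 65), (26, 71), (28, 74), (30, 75), (32, 73), (34, 70), (36, 75), (38, 70), (40, 68), (42, 77), (44, 73), (46, 67), (48, 70), (50, 76), (52, 70), (54, 65), (56, 73), (58, 76), (60, 67), (62, 70), (64, 73), (66, 70), (68, 66), (70, 65), (72, 86), (74, 95), (76, 93), (78, 96), (80, 96), (82, 95), (84, 96), (86, 96), (88, 107), (90, 129), (92, 139), (94, 152), (96, 153), (98, 153), (100, 154), (102, 155), (104, 155), (106, 156), (108, 156), (110, 155), (112, 156)]
```

Call:
send_rows --pt "0 5 0 0 0 0 -1" --pt "0 10 0 0 0 0 -1" --pt "0 11 0 0 0 0 -1"

```text
time_s: 16.5
ee_pos: [0.5031, 0.0798, 0.2629]
eef_rot: [3.136, 0.453, 3.13]
force: [0.3, -0.4, -5.3]
grip_width: 0.0277
```

```bash
python3 strip.py r | cut -c1-620
```

```text
el -15.945069876088949 g [0.4828 0.0778 0.2954] t 16.5 F [ 0.2793 -0.4238 -5.2761] M [0.016  0.4164 0.044 ] w 0.027748583162129768
x:prof [(20, 71), (22, 65), (24, 72), (26, 66), (28, 70), (30, 66), (32, 71), (34, 65), (36, 68), (38, 67), (40, 78), (42, 72), (44, 82), (46, 72), (48, 79), (50, 70), (52, 78), (54, 71), (56, 72), (58, 70), (60, 70), (62, 72), (64, 68), (66, 75), (68, 67), (70, 76), (72, 66), (74, 75), (76, 68), (78, 74), (80, 71), (82, 72), (84, 76), (86, 83), (88, 96), (90, 107), (92, 127), (94, 145), (96, 150), (98, 150), (100, 151), (102, 150), (104, 151), (106, 150), (108, 151), (110, 151), (112, 151)]
```

View pics/st_r.png

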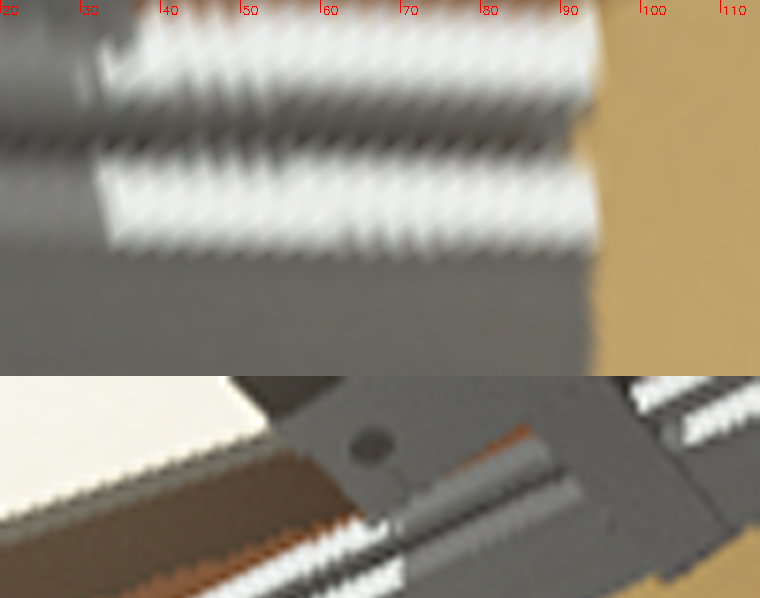

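Call:
send_rows --pt "0 -3 0 0 0 0 -1" --pt "0 -6 0 0 0 0 -1" --pt "0 -8.5 0 0 0 0 -1" --pt "0 -9.5 0 0 0 0 -1" --pt "0 -10 0 0 0 0 -1" --pt "0 -11 0 0 0 0 -1" --pt "0 -9 0 0 0 0 -1" --pt "0 -1 0 0 0 0 -1"

```text
time_s: 17.35
ee_pos: [0.5006, 0.08, 0.2614]
eef_rot: [3.136, 0.468, 3.131]
force: [-0.2, -1.2, -5.0]
grip_width: 0.0279
```

```bash
python3 strip.py s | cut -c1-620
```

```text
el -16.81282982774986 g [0.4799 0.078  0.2935] t 17.35 F [-0.2298 -1.2337 -4.951 ] M [-0.0423  0.4354 -0.0208] w 0.02789807044154539
x:prof [(20, 68), (22, 69), (24, 72), (26, 67), (28, 72), (30, 66), (32, 71), (34, 65), (36, 72), (38, 63), (40, 73), (42, 64), (44, 73), (46, 64), (48, 72), (50, 66), (52, 70), (54, 70), (56, 69), (58, 70), (60, 68), (62, 76), (64, 70), (66, 76), (68, 66), (70, 75), (72, 67), (74, 74), (76, 69), (78, 72), (80, 72), (82, 70), (84, 75), (86, 70), (88, 75), (90, 74), (92, 102), (94, 108), (96, 105), (98, 108), (100, 106), (102, 112), (104, 141), (106, 152), (108, 151), (110, 152), (112, 152)]
```

View pics/st_s.png

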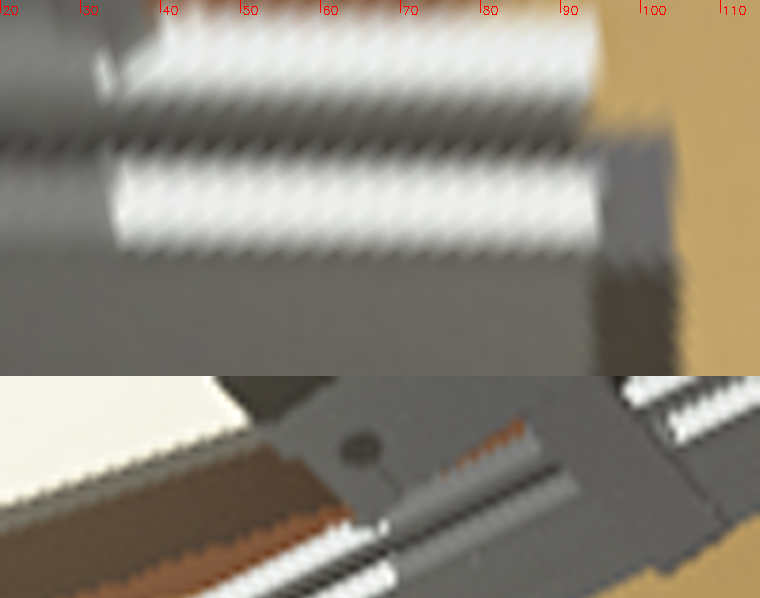

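Call:
send_rows --pt "0 3 0 0 0 0 -1" --pt "0 6 0 0 0 0 -1" --pt "0 9 0 0 0 0 -1" --pt "0 12 0 0 0 0 -1" --pt "0 15 0 0 0 0 -1" --pt "0 17 0 0 0 0 -1" --pt "0 17 0 0 0 0 -1"

```text
time_s: 18.1
ee_pos: [0.503, 0.0797, 0.2619]
eef_rot: [3.137, 0.176, 3.131]
force: [0.2, 0.4, -4.4]
grip_width: 0.028
```

```bash
python3 strip.py t | cut -c1-620; python3 look.py t side
```

```text
el -0.07921805534839435 g [0.4924 0.0776 0.2986] t 18.1 F [ 0.1518  0.3989 -4.4492] M [ 0.0156 -0.0041  0.0562] w 0.028004235522035067
x:prof [(20, 80), (22, 64), (24, 68), (26, 78), (28, 82), (30, 68), (32, 69), (34, 78), (36, 73), (38, 66), (40, 76), (42, 81), (44, 72), (46, 70), (48, 77), (50, 85), (52, 76), (54, 72), (56, 83), (58, 79), (60, 72), (62, 78), (64, 87), (66, 82), (68, 74), (70, 84), (72, 89), (74, 75), (76, 77), (78, 86), (80, 87), (82, 75), (84, 80), (86, 88), (88, 76), (90, 78), (92, 96), (94, 92), (96, 80), (98, 82), (100, 83), (102, 83), (104, 83), (106, 84), (108, 77), (110, 75), (112, 75)]
[0.5027 0.0797 0.2619] [3.1371 0.1765 3.1316] [ 0.0931  0.0437  1.6548 -0.0142  1.2671 -1.4651] [-0.6137 -0.2666 -5.4453] [0.0223 0.018  0.001 ] 0.027555353697944894 18.15
side grasp px 188 111
crop origin 88 31
```

View pics/st_t.png

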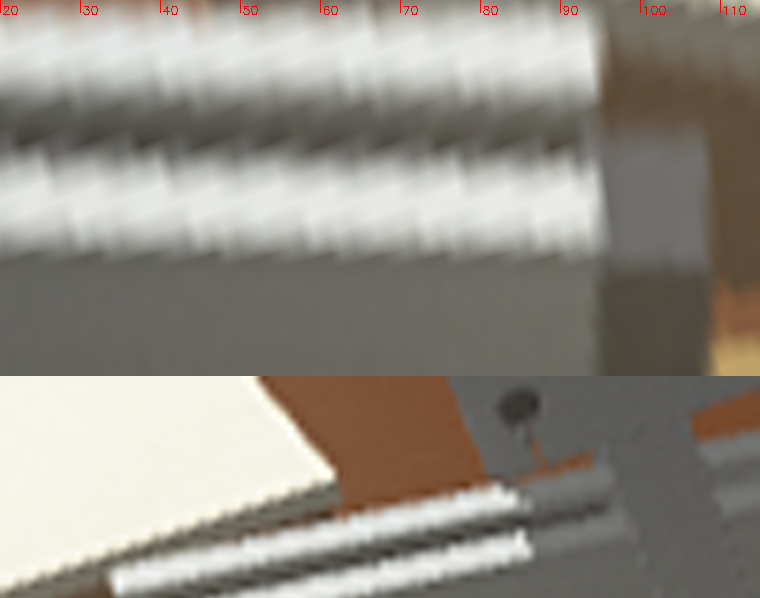

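View pics/side_t.png

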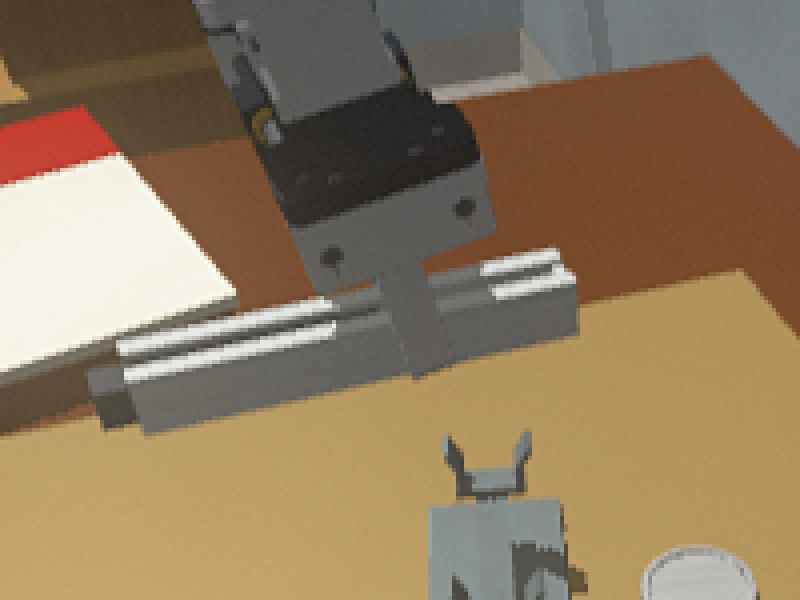

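```bash
cat > kend.py <<'E'
from strip import *   # takes one picture
O=g-M@np.array([-.020,0,.003])
def plane(yy):
    xs=np.arange(80,118,.1);zs=np.arange(14,-14,-.1)
    mp=np.zeros((len(zs),len(xs),2),np.float32)
    for i,z in enumerate(zs):
        for j,x in enumerate(xs): mp[i,j]=proj(c,O+M@np.array([x/1e3,SIDE*yy/1e3,z/1e3]))
    return cv2.remap(c["pixels"],mp[...,0],mp[...,1],cv2.INTER_LINEAR)
A=np.vstack([cv2.resize(plane(y),None,fx=2,fy=1) for y in(14,9)])
for k in range(80,118,2):
    cv2.line(A,((k-80)*20,0),((k-80)*20,560),(255,0,0) if k%10==0 else (120,160,255),1)
cv2.imwrite(f"pics/ke_{sys.argv[1]}.png",cv2.cvtColor(A,cv2.COLOR_RGB2BGR))
E
python3 kend.py u | head -1
```

```text
el -0.10969510774381558 g [0.4918 0.0777 0.2987] t 18.2 F [ 0.6872  0.0484 -5.0904] M [ 0.0402 -0.0317  0.0201] w 0.027496986958109194
```

View pics/ke_u.png

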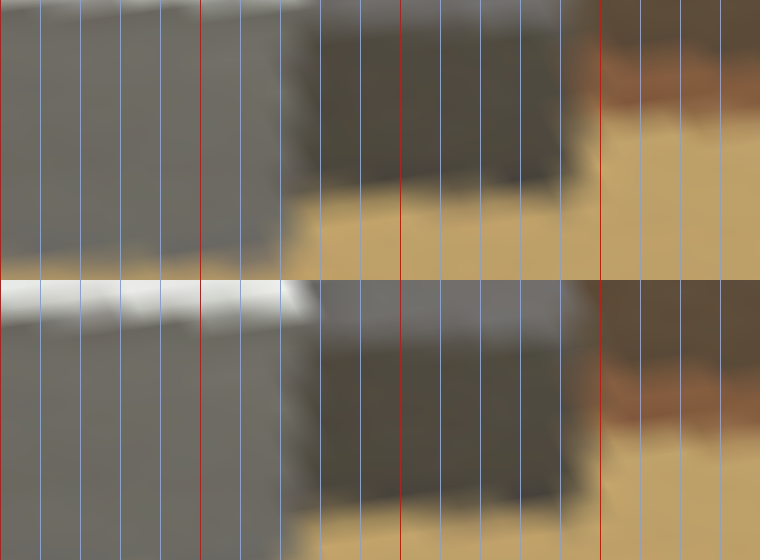

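```bash
cat > pose.py <<'E'
from strip import *
def tubefit(c,g,M):
    W=cloud(c);O=g-M@np.array([-.020,0,.003]);q=(W-O)@M
    rgb=c["pixels"].astype(int)
    # near side face: y~SIDE*14
    s=(abs(q[...,1]-SIDE*.014)<.006)&(abs(q[...,2])<.018)&(abs(q[...,0])<.13)
    # exclude finger region
    s&=(abs(q[...,0]+.02)>.016)
    # per-column lower and upper edges in tube frame
    P=q[s]; print("side pts",len(P))
    X=[];L=[];U=[]
    for b in np.arange(-.09,.09,.006):
        k=P[(P[:,0]>b)&(P[:,0]<b+.006)]
        if len(k)>8: X.append(b+.003);L.append(np.percentile(k[:,2],3));U.append(np.percentile(k[:,2],97))
    a=np.polyfit(X,L,1);b=np.polyfit(X,U,1);print("low edge slope deg",np.degrees(a[0]),a[1]*1e3,"up",np.degrees(b[0]),b[1]*1e3)
    d=np.polyfit(P[:,0],P[:,1]*SIDE,1);print("yaw slope deg",np.degrees(d[0])*SIDE,"y at 0 mm",d[1]*1e3)
    print("x ext",np.percentile(P[:,0],[.5,99.5])*1e3)
tubefit(c,g,M)
E
python3 pose.py v | grep -v prof
```

```text
el -0.09470025684557044 g [0.4916 0.0777 0.2988] t 18.25 F [-0.6094  0.1179 -4.9088] M [ 0.0396 -0.0352  0.0693] w 0.027413277284857027
side pts 1421
low edge slope deg -0.3796828006071191 -14.303794982221588 up -0.16640199262383412 12.756428118232462
yaw slope deg -0.01925449957893579 y at 0 mm 11.151700256924316
x ext [-93.6901  94.329 ]
```

The tube is sitting in the grip as assumed, but key1 now stands about 13–14 mm out, at the edge of the band. I'll slide it back a few mm with a short mouth-up tip.

Call:
send_rows --pt "0 7 0 0 0 0 -1" --pt "0 14 0 0 0 0 -1" --pt "0 20 0 0 0 0 -1" --pt "0 24 0 0 0 0 -1" --pt "0 26 0 0 0 0 -1" --pt "0 27 0 0 0 0 -1" --pt "0 20 0 0 0 0 -1" --pt "0 13 0 0 0 0 -1"

```text
time_s: 19.1
ee_pos: [0.5027, 0.0798, 0.2617]
eef_rot: [3.137, -0.048, 3.133]
force: [-0.7, 0.4, -4.4]
grip_width: 0.0277
```

```bash
python3 kend.py w | head -1
```

```text
el 12.725791918484736 g [0.5005 0.0777 0.2999] t 19.1 F [-0.7435  0.3695 -4.3525] M [ 0.0305 -0.264  -0.0081] w 0.02773326347051398
```

View pics/ke_w.png

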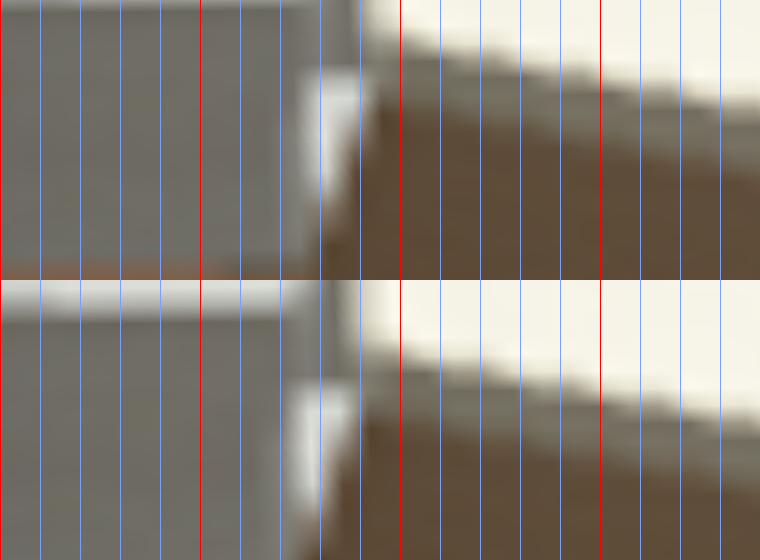

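```bash
python3 strip.py x; python3 look.py x side top
```

```text
el 12.178525253418258 g [0.4991 0.0779 0.3011] t 19.15 F [-1.1991  0.2527 -3.0418] M [ 0.0722 -0.2874  0.0331] w 0.027610949132880046
x:prof [(20, 80), (22, 76), (24, 78), (26, 81), (28, 82), (30, 82), (32, 83), (34, 82), (36, 66), (38, 69), (40, 74), (42, 73), (44, 75), (46, 86), (48, 91), (50, 80), (52, 77), (54, 77), (56, 83), (58, 82), (60, 81), (62, 83), (64, 85), (66, 85), (68, 86), (70, 86), (72, 90), (74, 92), (76, 92), (78, 92), (80, 86), (82, 87), (84, 88), (86, 88), (88, 97), (90, 102), (92, 102), (94, 108), (96, 177), (98, 241), (100, 240), (102, 240), (104, 240), (106, 240), (108, 241), (110, 241), (112, 241)]
[0.5011 0.0801 0.2636] [ 3.1366 -0.0458  3.1336] [ 0.0811  0.1844  1.4854  0.009   1.517  -1.4823] [-1.1097  0.2134 -3.8026] [ 0.011  -0.2314  0.0129] 0.027691805990264804 19.2
side grasp px 192 109
crop origin 92 29
top grasp px 227 223
crop origin 127 143
```

View pics/st_x.png

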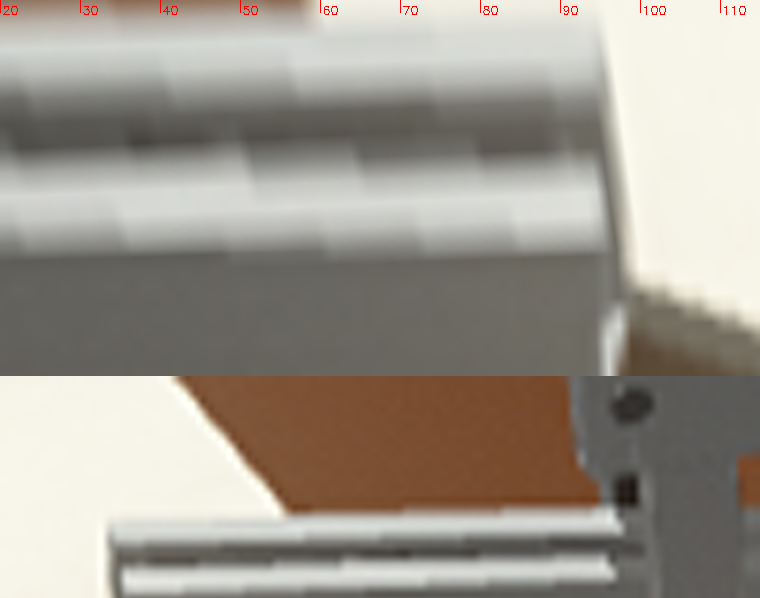

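View pics/side_x.png

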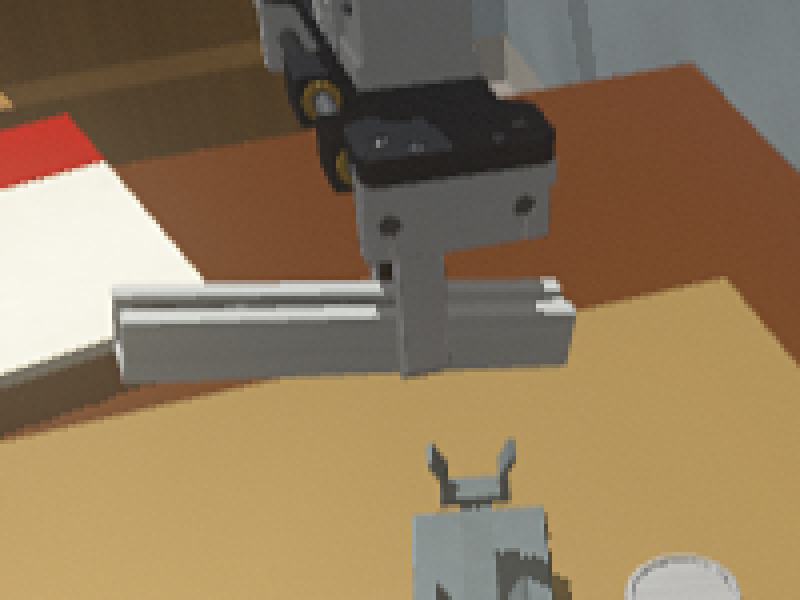

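View pics/top_x.png

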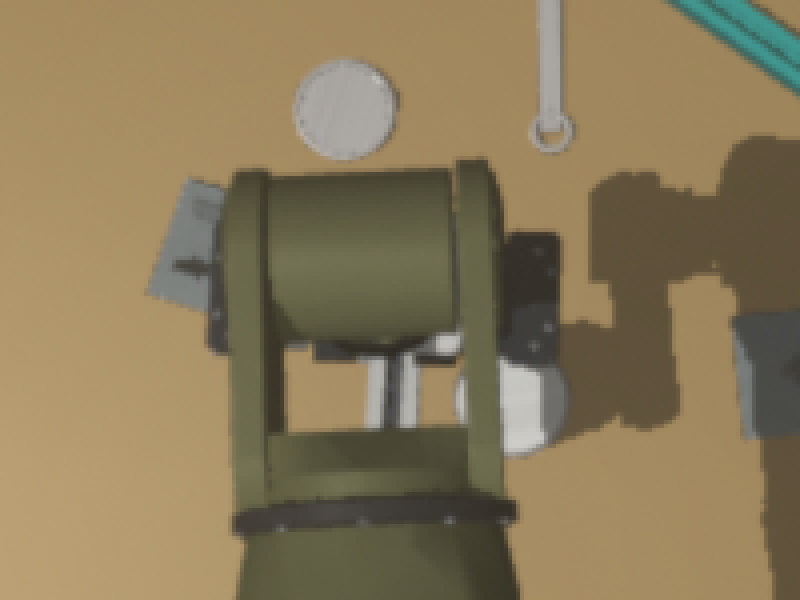

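Call:
send_rows --pt "0 -5 0 0 0 0 -1" --pt "0 -10 0 0 0 0 -1" --pt "0 -15 0 0 0 0 -1" --pt "0 -20 0 0 0 0 -1" --pt "0 -25 0 0 0 0 -1" --pt "0 -28 0 0 0 0 -1" --pt "0 -29 0 0 0 0 -1" --pt "0 -29 0 0 0 0 -1"

```text
time_s: 20.1
ee_pos: [0.502, 0.0798, 0.2621]
eef_rot: [3.136, 0.452, 3.131]
force: [0.8, -0.6, -4.8]
grip_width: 0.0281
```

```bash
python3 strip.py y
```

```text
el -15.876813930240308 g [0.4818 0.0779 0.2946] t 20.1 F [ 0.7905 -0.5894 -4.7961] M [0.0227 0.4228 0.027 ] w 0.02809096983630487
x:prof [(20, 74), (22, 77), (24, 73), (26, 74), (28, 72), (30, 77), (32, 71), (34, 76), (36, 68), (38, 72), (40, 74), (42, 93), (44, 88), (46, 72), (48, 69), (50, 69), (52, 73), (54, 67), (56, 74), (58, 66), (60, 74), (62, 65), (64, 79), (66, 81), (68, 82), (70, 78), (72, 76), (74, 76), (76, 78), (78, 74), (80, 80), (82, 72), (84, 89), (86, 95), (88, 97), (90, 103), (92, 131), (94, 144), (96, 149), (98, 151), (100, 151), (102, 150), (104, 150), (106, 150), (108, 150), (110, 151), (112, 151)]
```

View pics/st_y.png

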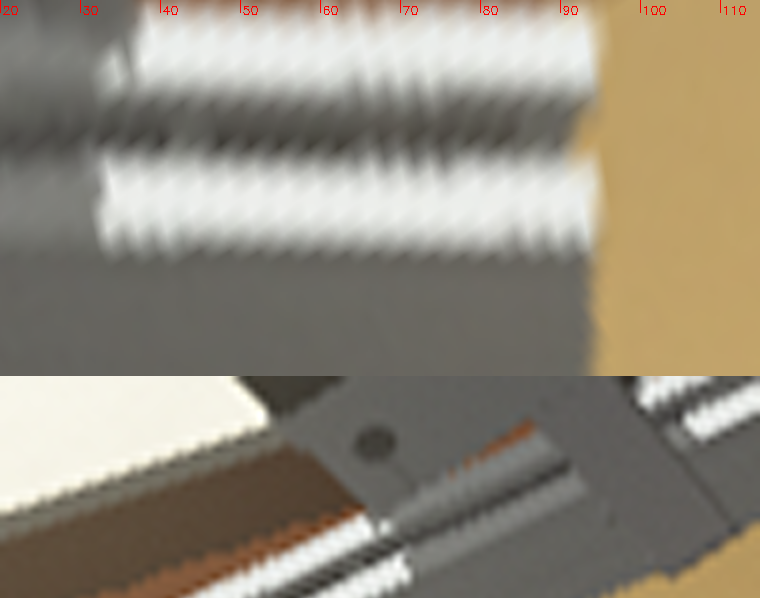

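Call:
send_rows --pt "0 -3 0 0 0 0 -1" --pt "0 -6 0 0 0 0 -1" --pt "0 -8 0 0 0 0 -1" --pt "0 -9.5 0 0 0 0 -1" --pt "0 -10 0 0 0 0 -1" --pt "0 -10.5 0 0 0 0 -1" --pt "0 -4 0 0 0 0 -1" --pt "0 2 0 0 0 0 -1"

```text
time_s: 20.95
ee_pos: [0.5019, 0.08, 0.2628]
eef_rot: [3.136, 0.414, 3.131]
force: [-0.1, 0.1, -5.4]
grip_width: 0.0276
```

```bash
python3 strip.py z
```

```text
el -13.729479054333645 g [0.483 0.078 0.296] t 20.95 F [-0.0775  0.1467 -5.4003] M [-0.0339  0.3451  0.0099] w 0.02759011844551457
x:prof [(20, 75), (22, 75), (24, 72), (26, 74), (28, 71), (30, 69), (32, 68), (34, 82), (36, 75), (38, 83), (40, 70), (42, 80), (44, 69), (46, 71), (48, 69), (50, 83), (52, 91), (54, 93), (56, 71), (58, 76), (60, 68), (62, 74), (64, 69), (66, 83), (68, 79), (70, 85), (72, 74), (74, 78), (76, 71), (78, 77), (80, 72), (82, 83), (84, 78), (86, 88), (88, 76), (90, 80), (92, 92), (94, 136), (96, 150), (98, 150), (100, 151), (102, 151), (104, 150), (106, 151), (108, 151), (110, 150), (112, 151)]
```

View pics/st_z.png

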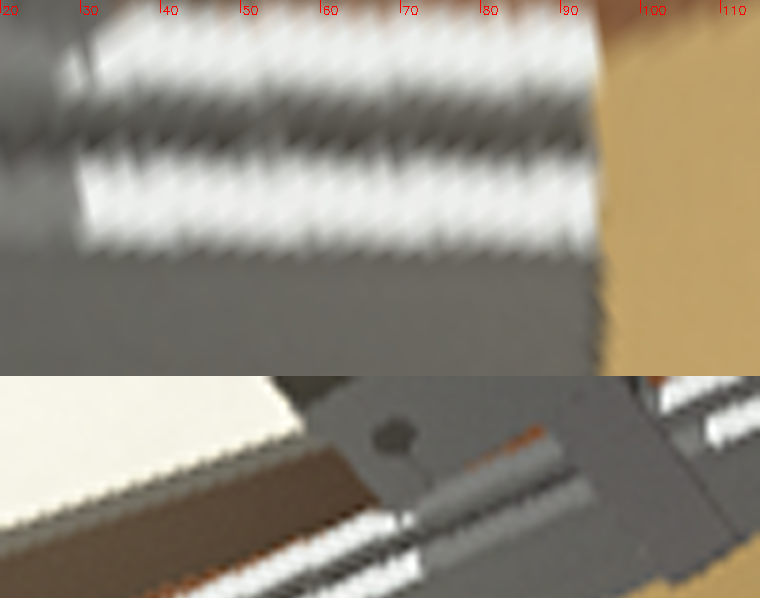

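Call:
send_rows --pt "0 2 0 0 0 0 -1" --pt "0 2 0 0 0 0 -1" --pt "0 2 0 0 0 0 -1"

```text
time_s: 21.3
ee_pos: [0.5022, 0.0798, 0.262]
eef_rot: [3.137, 0.385, 3.131]
force: [-0.6, 0.6, -5.7]
grip_width: 0.0276
```

```bash
python3 kend.py A
```

```text
el -12.036240845144631 g [0.4842 0.0778 0.2957] t 21.3 F [-0.5572  0.5553 -5.6737] M [0.0442 0.3493 0.0161] w 0.027584136493508063
x:prof [(20, 69), (22, 68), (24, 73), (26, 68), (28, 76), (30, 69), (32, 74), (34, 75), (36, 77), (38, 78), (40, 71), (42, 67), (44, 72), (46, 83), (48, 73), (50, 78), (52, 73), (54, 93), (56, 82), (58, 84), (60, 73), (62, 77), (64, 67), (66, 81), (68, 82), (70, 76), (72, 71), (74, 76), (76, 86), (78, 76), (80, 80), (82, 74), (84, 74), (86, 75), (88, 87), (90, 76), (92, 100), (94, 117), (96, 142), (98, 151), (100, 150), (102, 150), (104, 150), (106, 150), (108, 150), (110, 150), (112, 151)]
```

View pics/st_A.png

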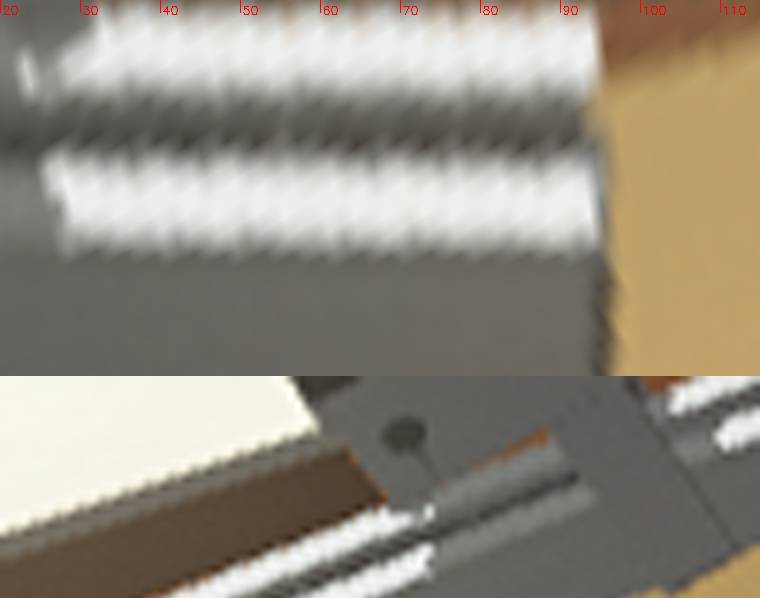

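View pics/ke_A.png

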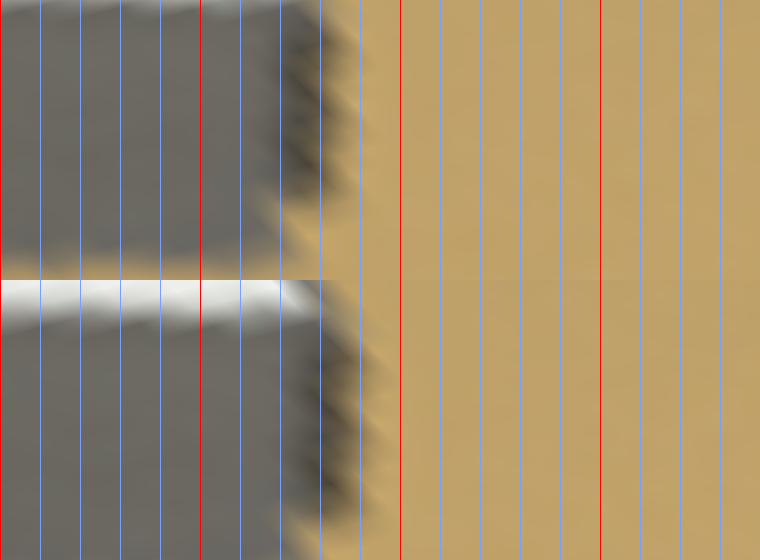

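```bash
python3 - <<'E'
from g import *
d=np.array([np.cos(np.radians(RAZ)),np.sin(np.radians(RAZ)),0])
G2=REST-.020*d+[0,0,.003]
relT(G2+[0,0,.18],toolR(RAZ,-10)); relT(G2+[0,0,.07],toolR(RAZ,-10))
rel(cur()[0],toolR(179.4,-10))
E
```

```text
row: [ 29.52   8.12 102.16] [-0.0191  0.0647  0.0521]
row: [ 29.52   8.12 102.16] [0.0221 0.0642 0.154 ]
row: [ 0.28 12.03  0.02] [0. 0. 0.]
```

Call:
send_rows --pt "0 3 0 0 0 0 -1" --pt "0 6 0 0 0 0 -1" --pt "0 9 0 0 0 0 -1" --pt "0 12 0 0 0 0 -1" --pt "0 12 0 0 0 0 -1" --pt "0 12 0 0 0 0 -1"

```text
time_s: 21.95
ee_pos: [0.5021, 0.0799, 0.2621]
eef_rot: [3.137, 0.176, 3.132]
force: [0.7, 0.9, -5.7]
grip_width: 0.0274
```

```bash
python3 kend.py B|head -1; python3 - <<'E'
from g import *
d=np.array([np.cos(np.radians(RAZ)),np.sin(np.radians(RAZ)),0])
G2=REST-.020*d+[0,0,.003]
relT(G2+[0,0,.17],toolR(RAZ,-10))
q,S,o=cur()
R2=toolR(RAZ,-10);rv=(S.inv()*R2).as_rotvec()
for f in(.25,.5,.75):
    R=(S*Ro.from_rotvec(rv*f)*Ro.from_rotvec([0,10,0],degrees=True)).as_matrix();print(f,"el",np.degrees(np.arcsin(R[2,0])),"roll",np.degrees(np.arcsin(R[2,1])))
E
```

```text
el -0.07448880932780412 g [0.4915 0.0778 0.2988] t 21.95 F [ 0.7268  0.863  -5.7368] M [-0.0298  0.0587  0.014 ] w 0.02738722850263109
row: [ 18.69  -0.2  104.55] [-0.0278  0.0646  0.0569]
0.25 el -0.006907414729428587 roll 0.22235966995088674
0.5 el 0.030945300681460043 roll 0.1521495868332112
0.75 el 0.03342190588211545 roll 0.07242413663477199
```

View pics/ke_B.png

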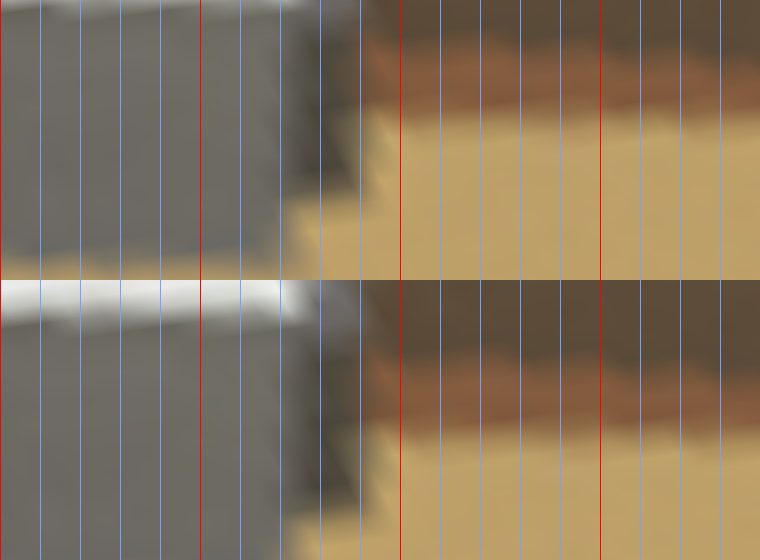

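Call:
send_rows --pt "0.5 0 2.6 0 0.002 0.001 -1" --pt "1.4 0 7.8 -0.002 0.005 0.004 -1" --pt "2.3 0 13 -0.004 0.008 0.007 -1" --pt "3.3 0 18.3 -0.005 0.011 0.01 -1" --pt "4.2 0 23.5 -0.006 0.014 0.013 -1" --pt "5.1 0 28.7 -0.008 0.018 0.016 -1" --pt "6.1 0 34 -0.009 0.021 0.019 -1" --pt "7 0 39.2 -0.01 0.024 0.021 -1"

```text
time_s: 22.8
ee_pos: [0.5155, 0.1041, 0.2434]
eef_rot: [3.138, 0.173, 2.434]
force: [-0.5, -0.5, -5.0]
grip_width: 0.0278
```

```bash
cat > nx.py <<'E'
from g import *
import sys
d=np.array([np.cos(np.radians(RAZ)),np.sin(np.radians(RAZ)),0])
G2=REST-.020*d+[0,0,.003]
relT(G2+[0,0,float(sys.argv[1])],toolR(RAZ,-10))
q,S,o=cur();print(o["qpos"],o["force"],o["grip_width"],o["time_s"])
E
python3 nx.py .17
```

```text
row: [11.59 -0.19 65.17] [0.0131 0.0463 0.0304]
[ 0.2035  0.1407  1.5911 -0.1393  1.3032 -0.6303] [-0.4731 -0.4506 -4.9714] 0.027775881870848257 22.8
```

Call:
send_rows --pt "0.9 0 5.2 0.001 0.004 0.0025 -1" --pt "1.9 0 10.4 0.002 0.0075 0.005 -1" --pt "2.8 0 15.6 0.003 0.011 0.0075 -1" --pt "3.7 0 20.8 0.004 0.015 0.01 -1" --pt "4.6 0 26 0.005 0.0185 0.012 -1" --pt "5.6 0 31.3 0.006 0.022 0.0145 -1" --pt "6.5 0 36.5 0.007 0.026 0.017 -1" --pt "7.4 0 41.7 0.008 0.03 0.02 -1"

```text
time_s: 23.6
ee_pos: [0.5317, 0.1299, 0.2225]
eef_rot: [3.141, 0.171, 1.695]
force: [0.2, -0.2, -6.1]
grip_width: 0.0276
```

```bash
python3 nx.py .14
```

```text
row: [ 4.14 -0.19 23.48] [0.0202 0.0098 0.0383]
[ 0.2622  0.2884  1.4606 -0.1718  1.4179  0.166 ] [ 0.2409 -0.1959 -6.1487] 0.027643422496500675 23.6
```

Call:
send_rows --pt "0.9 0 5 0.004 0.002 0.007 -1" --pt "1.8 0 10 0.008 0.004 0.015 -1" --pt "2.7 0 15 0.012 0.006 0.022 -1" --pt "3.6 0 20 0.016 0.008 0.03 -1" --pt "4.1 -0.2 23 0.019 0.0095 0.036 -1" --pt "4.1 -0.2 23.5 0.02 0.01 0.038 -1" --pt "4.1 -0.2 23.5 0.02 0.01 0.038 -1"

```text
time_s: 24.3
ee_pos: [0.5398, 0.144, 0.1815]
eef_rot: [-3.141, 0.175, 1.284]
force: [-0.3, -0.3, -6.0]
grip_width: 0.0277
```

```bash
python3 nx.py .14;python3 look.py C side top
```

```text
row: [0.01 0.03 0.27] [ 0.0004 -0.0001  0.0001]
[ 0.2718  0.3888  1.4233 -0.1496  1.4251  0.5875] [-0.3101 -0.3182 -6.041 ] 0.02769639002601074 24.3
[0.5398 0.144  0.1815] [-3.141   0.1751  1.284 ] [ 0.2718  0.3888  1.4233 -0.1496  1.4251  0.5875] [-0.3101 -0.3182 -6.041 ] [-0.0078  0.0428 -0.0426] 0.02769639002601074 24.3
side grasp px 205 119
crop origin 105 39
top grasp px 198 207
crop origin 98 127
```

View pics/side_C.png

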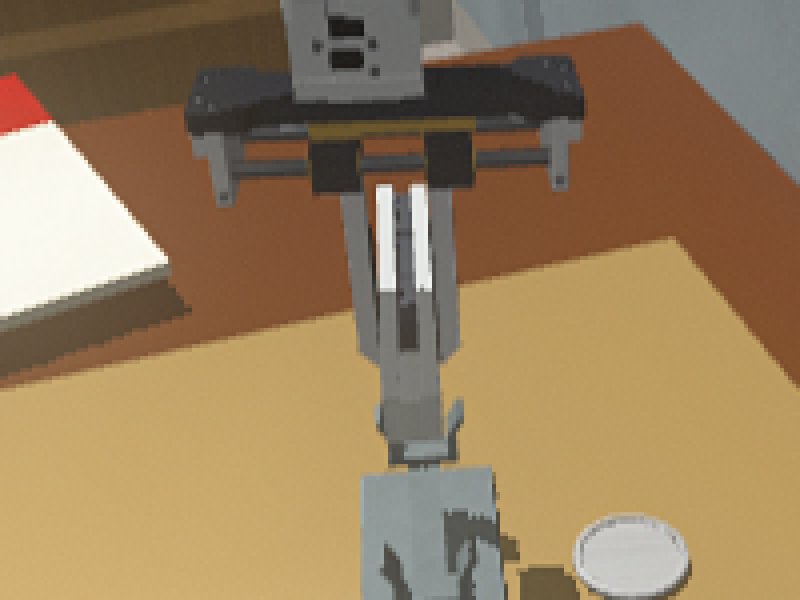

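View pics/top_C.png

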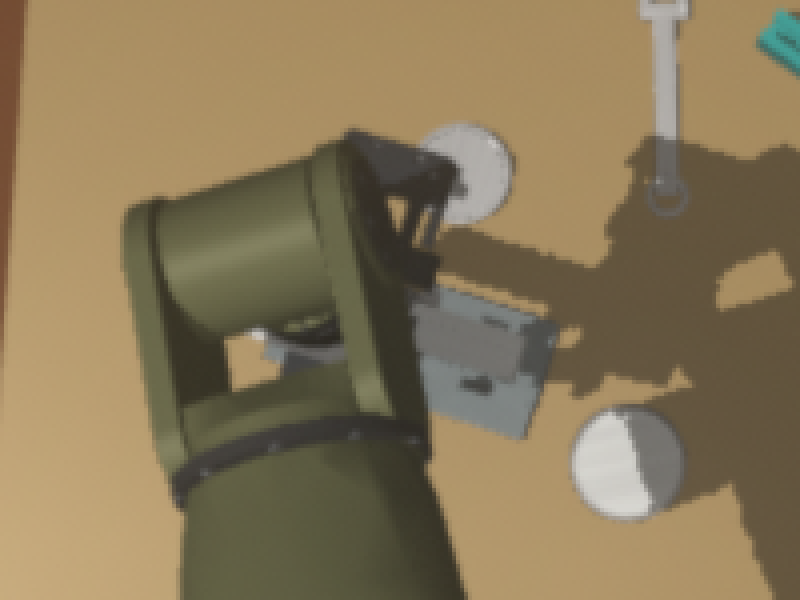

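```bash
cat > al.py <<'E'
from g import *
import sys
tag=sys.argv[1];top=float(sys.argv[2])  # nominal tube axis height
a=np.radians(RAZ);R=np.array([[np.cos(a),-np.sin(a),0],[np.sin(a),np.cos(a),0],[0,0,1]])
for n in("side","top"):
    c=load(f"{n}_{tag}");W=cloud(c);q=(W-REST*[1,1,0])@R
    # top face band
    s=(abs(q[...,2]-top-.013)<.006)&(abs(q[...,1])<.02)&(q[...,0]>-.11)&(q[...,0]<.12)
    P=q[s]*1e3
    print(n,len(P),"x",np.percentile(P[:,0],[1,99]),"z med",np.median(P[:,2])) if len(P) else print(n,0)
    X=[];Y=[]
    for b in np.arange(-100,110,5):
        k=P[(P[:,0]>=b)&(P[:,0]<b+5)]
        if len(k)>6 and np.ptp(k[:,1])>20: X.append(b+2.5);Y.append((k[:,1].min()+k[:,1].max())/2)
    print("  bins",[(x,round(float(y),1)) for x,y in zip(X,Y)])
    if len(X)>4:
        k=np.polyfit(P[:,0],P[:,2],1);print("  slope deg",np.degrees(k[0]))
E
python3 al.py C .215
```

```text
side 532 x [-95.6146  90.9243] z med 227.44612335464598
  bins [(np.float64(-97.5), -1.6), (np.float64(-92.5), -1.7), (np.float64(-87.5), -1.9), (np.float64(-82.5), -3.0), (np.float64(-77.5), -2.1), (np.float64(-72.5), -2.2), (np.float64(-67.5), -1.3), (np.float64(-62.5), -2.3), (np.float64(-57.5), -1.7), (np.float64(-52.5), -0.7), (np.float64(-47.5), -1.7), (np.float64(-42.5), -1.9), (np.float64(-37.5), -2.1), (np.float64(-32.5), -0.0), (np.float64(-27.5), -2.1), (np.float64(-22.5), -2.3), (np.float64(-17.5), -1.4), (np.float64(-12.5), -0.8), (np.float64(-7.5), -1.7), (np.float64(-2.5), -1.7), (np.float64(2.5), -0.9), (np.float64(7.5), -1.9), (np.float64(12.5), -2.0), (np.float64(17.5), -1.1), (np.float64(22.5), -1.3), (np.float64(27.5), -0.3), (np.float64(32.5), -0.3), (np.float64(37.5), -0.4), (np.float64(42.5), -0.5), (np.float64(47.5), -0.6), (np.float64(52.5), -0.7), (np.float64(57.5), -0.9), (np.float64(62.5), -0.9), (np.float64(67.5), -1.0), (np.float64(72.5), -1.1), (np.float64(77.5), -1.2), (np.float64(82.5), -1.4), (np.float64(87.5), -2.5), (np.float64(92.5), -1.4)]
  slope deg 0.000691586573180316
top 214 x [-93.8986 -23.6602] z med 229.13005979119035
  bins [(np.float64(-92.5), -0.3), (np.float64(-87.5), -0.5), (np.float64(-82.5), 0.1), (np.float64(-77.5), -0.8), (np.float64(-72.5), -0.4), (np.float64(-67.5), -0.1), (np.float64(-62.5), -0.4), (np.float64(-57.5), 0.4), (np.float64(-52.5), -0.1), (np.float64(-47.5), -0.7), (np.float64(-42.5), 0.4), (np.float64(-37.5), -0.6), (np.float64(-32.5), -1.6)]
  slope deg 0.02238146657583468
```

Call:
send_rows --pt "0 0 0.2 0.003 -0.0005 0.012 -1" --pt "0 0 0.3 0.006 -0.001 0.032 -1" --pt "0 0 0.3 0.009 -0.0015 0.052 -1" --pt "0 0 0.3 0.013 -0.0015 0.072 -1" --pt "0 0 0.3 0.016 -0.0015 0.09 -1" --pt "0 0 0.3 0.018 -0.0015 0.1 -1" --pt "0 0 0.3 0.018 -0.0015 0.1 -1"

```text
time_s: 25.1
ee_pos: [0.5378, 0.1446, 0.0785]
eef_rot: [-3.14, 0.177, 1.278]
force: [0.3, 0.5, -4.9]
grip_width: 0.0279
```

```bash
python3 nx.py .03;python3 look.py D side top; python3 al.py D .112
```

```text
row: [-0.13  0.12 -0.08] [0.0017 0.002  0.007 ]
[ 0.2735  0.4898  1.5311 -0.1572  1.2219  0.6279] [ 0.2872  0.5263 -4.9454] 0.027943265545918982 25.1
[0.5378 0.1446 0.0785] [-3.1395  0.1766  1.2778] [ 0.2735  0.4898  1.5311 -0.1572  1.2219  0.6279] [ 0.2872  0.5263 -4.9454] [-0.0672  0.0895 -0.0124] 0.027943265545918982 25.1
side grasp px 208 156
crop origin 108 76
top grasp px 203 211
crop origin 103 131
side 458 x [-95.5101  92.6798] z med 124.44687531403184
  bins [(np.float64(-97.5), 0.5), (np.float64(-92.5), 0.1), (np.float64(-87.5), 0.0), (np.float64(-82.5), -0.2), (np.float64(-77.5), -0.4), (np.float64(-72.5), -0.5), (np.float64(-67.5), 1.6), (np.float64(-62.5), -0.6), (np.float64(-57.5), 1.3), (np.float64(-52.5), 1.1), (np.float64(-47.5), 0.9), (np.float64(-42.5), -0.2), (np.float64(-37.5), 0.9), (np.float64(-32.5), -0.4), (np.float64(-27.5), 1.4), (np.float64(-22.5), 0.4), (np.float64(-17.5), 0.2), (np.float64(-12.5), 1.2), (np.float64(-7.5), 1.1), (np.float64(-2.5), 0.9), (np.float64(2.5), 0.9), (np.float64(7.5), 0.7), (np.float64(12.5), 0.6), (np.float64(17.5), 0.4), (np.float64(22.5), 0.4), (np.float64(27.5), 0.3), (np.float64(32.5), 0.2), (np.float64(37.5), 1.2), (np.float64(42.5), -0.1), (np.float64(47.5), -0.3), (np.float64(52.5), -0.4), (np.float64(57.5), -0.5), (np.float64(62.5), 1.6), (np.float64(67.5), 0.4), (np.float64(72.5), 0.3)]
  slope deg -0.20361001488503058
top 177 x [-93.8112 -24.8214] z med 126.94311481047902
  bins [(np.float64(-92.5), 2.0), (np.float64(-87.5), 1.9), (np.float64(-82.5), 1.9), (np.float64(-77.5), 2.0), (np.float64(-72.5), 2.7), (np.float64(-67.5), 1.0), (np.float64(-62.5), 2.0), (np.float64(-57.5), 1.9), (np.float64(-52.5), 1.8), (np.float64(-47.5), 2.8), (np.float64(-42.5), 1.5), (np.float64(-37.5), 2.0), (np.float64(-32.5), -1.2)]
  slope deg 0.11281357139822704
```

View pics/side_D.png

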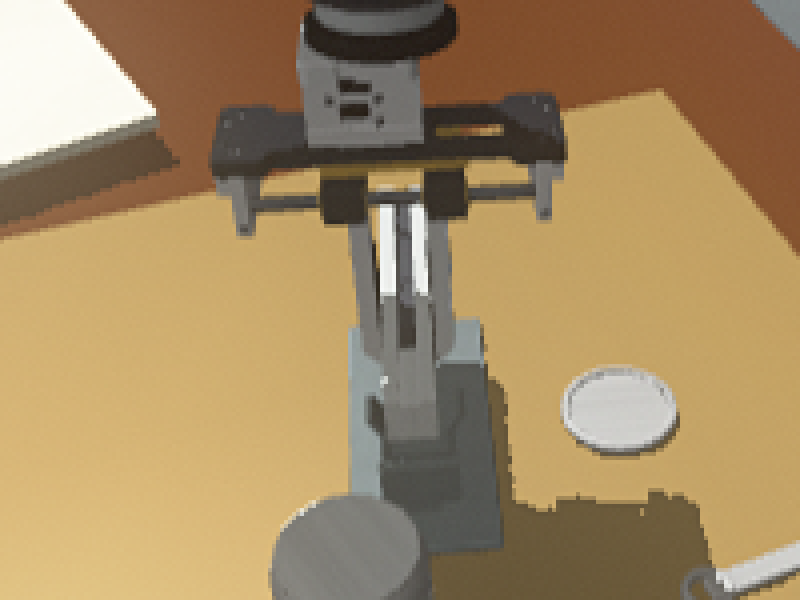

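Call:
send_rows --pt "0 0 0 0.0015 0.0008 0.008 -1" --pt "0 0 0 0.003 0.0008 0.016 -1" --pt "0 0 0 0.0045 0.0008 0.024 -1" --pt "0 0 0 0.0055 0.0008 0.03 -1" --pt "0 0 0 0.006 0.0008 0.032 -1" --pt "0 0 0 0.006 0.0008 0.032 -1"

```text
time_s: 25.8
ee_pos: [0.5393, 0.1448, 0.0471]
eef_rot: [-3.141, 0.176, 1.277]
force: [-1.0, 0.5, -5.9]
grip_width: 0.028
```

```bash
python3 nx.py .0;python3 look.py E side top; python3 al.py E .079
```

```text
row: [-0.05  0.06 -0.11] [0.0008 0.0006 0.0057]
[ 0.2732  0.5318  1.549  -0.1611  1.1609  0.6384] [-0.999   0.5216 -5.8854] 0.028022840911216495 25.8
[0.5393 0.1448 0.0471] [-3.1411  0.1756  1.2773] [ 0.2732  0.5318  1.549  -0.1611  1.1609  0.6384] [-0.999   0.5216 -5.8854] [-0.1371  0.1149  0.0298] 0.028022840911216495 25.8
side grasp px 210 166
crop origin 110 86
top grasp px 204 211
crop origin 104 131
side 505 x [-95.1075  93.7716] z med 92.86637127515883
  bins [(np.float64(-97.5), -3.6), (np.float64(-92.5), -0.7), (np.float64(-87.5), -0.8), (np.float64(-82.5), -0.0), (np.float64(-77.5), -0.2), (np.float64(-72.5), -0.3), (np.float64(-67.5), -0.5), (np.float64(-62.5), -0.8), (np.float64(-57.5), -0.8), (np.float64(-52.5), -1.0), (np.float64(-47.5), -1.1), (np.float64(-42.5), -2.4), (np.float64(-37.5), -0.2), (np.float64(-32.5), -0.3), (np.float64(-27.5), 0.6), (np.float64(-22.5), -1.9), (np.float64(-17.5), -0.8), (np.float64(-12.5), -1.0), (np.float64(-7.5), -1.2), (np.float64(-2.5), -1.3), (np.float64(2.5), -1.4), (np.float64(7.5), -0.5), (np.float64(12.5), -0.6), (np.float64(17.5), -0.7), (np.float64(22.5), -0.9), (np.float64(27.5), -1.0), (np.float64(32.5), -1.2), (np.float64(37.5), -1.3), (np.float64(42.5), -1.4), (np.float64(47.5), -1.6), (np.float64(52.5), -0.5), (np.float64(57.5), -0.7), (np.float64(62.5), 0.4), (np.float64(87.5), -0.2), (np.float64(92.5), -0.4)]
  slope deg -0.4433127611923371
top 168 x [-100.5063  -25.8756] z med 93.95056960741525
  bins [(np.float64(-92.5), 1.8), (np.float64(-87.5), 1.0), (np.float64(-82.5), 0.2), (np.float64(-77.5), 1.6), (np.float64(-72.5), 0.6), (np.float64(-67.5), 1.8), (np.float64(-62.5), 0.5), (np.float64(-57.5), 0.9), (np.float64(-52.5), -1.8), (np.float64(-47.5), -0.0), (np.float64(-42.5), 1.4), (np.float64(-37.5), 0.5), (np.float64(-32.5), -2.7)]
  slope deg 0.0033672217982986
```

View pics/side_E.png

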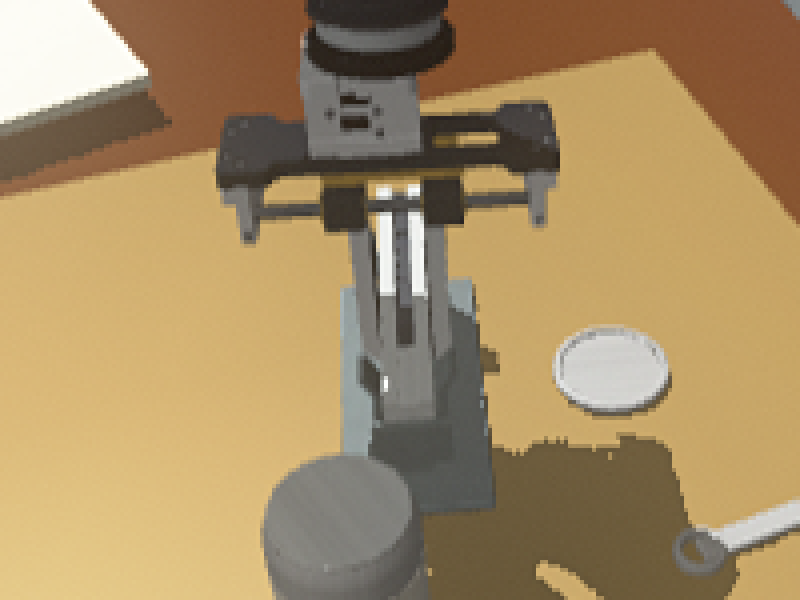

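Call:
send_rows --pt "0 0 0 0.0002 0 0.0012 -1" --pt "0 0 0 0.0004 0 0.0024 -1" --pt "0 0 0 0.0006 0 0.0036 -1" --pt "0 0 0 0.0007 0 0.0042 -1" --pt "0 0 0 0.0007 0 0.0042 -1"

```text
time_s: 26.4
ee_pos: [0.5393, 0.1447, 0.043]
eef_rot: [-3.141, 0.175, 1.277]
force: [-0.3, 0.2, -5.1]
grip_width: 0.0281
```

```bash
python3 nx.py .0
```

```text
row: [-0.03  0.05 -0.12] [0.0001 0.0006 0.0018]
[ 0.2731  0.5371  1.5516 -0.1617  1.1529  0.6398] [-0.3055  0.2335 -5.086 ] 0.028132061525293836 26.4
```

Call:
send_rows --pt "0 0 0 0 0 0.0007 -1" --pt "0 0 0 0 0 0.0014 -1" --pt "0 0 0 0 0 0.002 -1" --pt "0 0 0 0 0 0.002 -1"

```text
time_s: 26.8
ee_pos: [0.5395, 0.1446, 0.0419]
eef_rot: [3.141, 0.175, 1.277]
force: [-2.7, -0.6, 4.7]
grip_width: 0.0281
```

```bash
python3 nx.py .0
```

```text
row: [ 0.01  0.01 -0.13] [0.     0.0004 0.0006]
[ 0.2727  0.5382  1.5527 -0.1619  1.1495  0.64  ] [-2.7326 -0.5793  4.7295] 0.028051275230026977 26.8
```

Call:
send_rows --pt "0 0 0 0 0 -0.0005 -1" --pt "0 0 0 0 0 -0.0005 -1" --pt "0 0 0 0 0 -0.0005 -0.3" --pt "0 0 0 0 0 -0.0005 -0.3" --pt "0 0 0 0 0 -0.0005 -0.2" --pt "0 0 0 0 0 -0.0005 0" --pt "0 0 0 0 0 -0.0005 0.1" --force 5

```text
time_s: 27.5
ee_pos: [0.5394, 0.1445, 0.0417]
eef_rot: [3.142, 0.175, 1.277]
force: [0.1, 0.5, 0.2]
grip_width: 0.0496
```

```bash
python3 nx.py .0;python3 look.py F side top; python3 al.py F .075
```

```text
row: [-0.02  0.04 -0.12] [0.0001 0.0005 0.0004]
[ 0.2727  0.5386  1.5528 -0.162   1.1498  0.64  ] [0.1463 0.5092 0.2018] 0.04963360727113975 27.5
[0.5394 0.1445 0.0417] [3.1415 0.1753 1.2773] [ 0.2727  0.5386  1.5528 -0.162   1.1498  0.64  ] [0.1463 0.5092 0.2018] [-0.0188  0.0745  0.0248] 0.04963360727113975 27.5
side grasp px 210 168
crop origin 110 88
top grasp px 204 211
crop origin 104 131
side 483 x [-104.3572   94.5144] z med 87.63800980420048
  bins [(np.float64(-97.5), 1.2), (np.float64(-92.5), -1.4), (np.float64(-87.5), -1.7), (np.float64(-82.5), -1.9), (np.float64(-77.5), -0.9), (np.float64(-72.5), -1.1), (np.float64(-67.5), 3.2), (np.float64(-62.5), 2.2), (np.float64(-57.5), 2.1), (np.float64(-52.5), -1.6), (np.float64(-47.5), -0.8), (np.float64(-42.5), -1.0), (np.float64(-37.5), -1.0), (np.float64(-32.5), -1.2), (np.float64(-27.5), -0.2), (np.float64(-22.5), -1.4), (np.float64(-17.5), -0.6), (np.float64(-12.5), 0.5), (np.float64(-7.5), -0.8), (np.float64(-2.5), -1.0), (np.float64(2.5), -1.1), (np.float64(7.5), -1.2), (np.float64(12.5), -2.6), (np.float64(17.5), -1.4), (np.float64(22.5), -1.7), (np.float64(27.5), -1.8), (np.float64(32.5), -0.7), (np.float64(37.5), -2.3), (np.float64(42.5), -1.0), (np.float64(52.5), -1.4), (np.float64(57.5), -1.5), (np.float64(62.5), -1.7), (np.float64(87.5), -1.1), (np.float64(92.5), -1.1)]
  slope deg 0.5760072848686912
top 191 x [-102.6574  -25.9484] z med 88.55805564470141
  bins [(np.float64(-97.5), -2.0), (np.float64(-92.5), 0.9), (np.float64(-87.5), 0.9), (np.float64(-82.5), 0.8), (np.float64(-77.5), 1.3), (np.float64(-72.5), 1.7), (np.float64(-67.5), 3.7), (np.float64(-62.5), -2.8), (np.float64(-57.5), -0.2), (np.float64(-52.5), 0.3), (np.float64(-47.5), 0.7), (np.float64(-42.5), 1.2), (np.float64(-37.5), 0.3), (np.float64(-32.5), -0.6)]
  slope deg 1.4372845261049352
```

View pics/side_F.png

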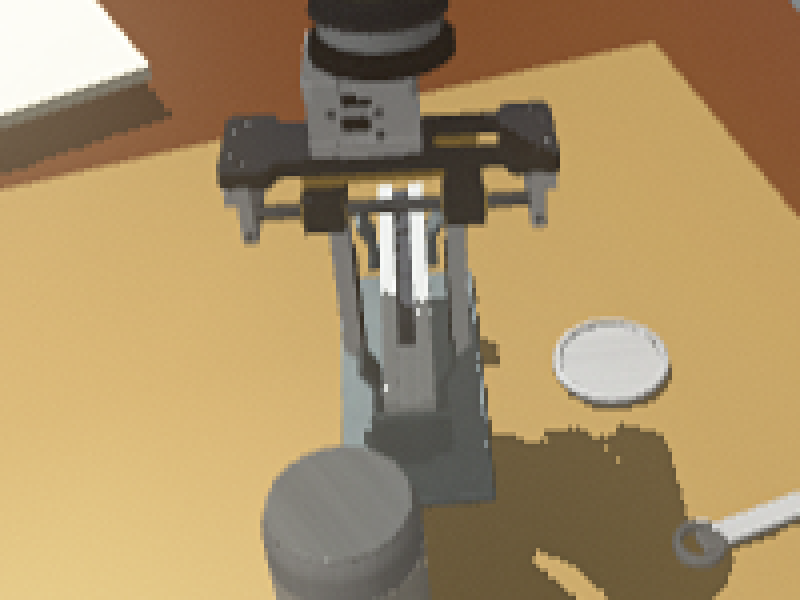

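Call:
send_rows --pt "0 0 0 0 0 0 0.4" --pt "0 0 0 0 0 0 0.4" --pt "0 0 0 -0.002 0 -0.01 0.4" --pt "0 0 0 -0.005 0 -0.03 0.4" --pt "0 0 0 -0.01 0 -0.06 0.4" --pt "0 0 0 -0.017 0 -0.1 0.4" --pt "0 0 0 -0.025 0 -0.14 0.4" --pt "0 0 0 -0.03 0 -0.18 0.4"

```text
time_s: 28.4
ee_pos: [0.5395, 0.1461, 0.2268]
eef_rot: [3.141, 0.175, 1.277]
force: [-0.1, 0.5, -0.4]
grip_width: 0.0661
```

```bash
python3 - <<'E'
from g import *
q,S,o=cur();print(q,o["force"]); print(S.inv().apply(np.array([-.18,.12,.06])))
E
```

```text
[0.5395 0.1461 0.2268] [-0.1251  0.4959 -0.3986]
[ 0.0513 -0.207  -0.0701]
```

Call:
send_rows --pt "0 0 0 0.01 -0.03 -0.02 0.4" --pt "0 0 0 0.03 -0.08 -0.05 0.4" --pt "0 0 0 0.05 -0.13 -0.07 0.4" --pt "0 0 0 0.05 -0.18 -0.07 0.4" --pt "0 0 0 0.05 -0.22 -0.07 0.4" --pt "0 0 0 0.05 -0.22 -0.07 0.4" --pt "0 0 0 0.05 -0.22 -0.07 0.4" --pt "0 0 0 0.05 -0.22 -0.07 0.4"

```text
time_s: 29.2
ee_pos: [0.3478, 0.2685, 0.2846]
eef_rot: [3.141, 0.175, 1.277]
force: [0.0, -0.9, -0.6]
grip_width: 0.066
```

```bash
python3 - <<'E'
from g import *
from station import ctrl
q,S,o=cur();print(q,o["force"],o["time_s"])
for n in("side","top"):
    c=ctrl.camera(n);np.savez(f"{n}_G.npz",**c);cv2.imwrite(f"pics/{n}_G.png",cv2.cvtColor(c["pixels"],cv2.COLOR_RGB2BGR))
    u,v=proj(c,REST);u,v=int(u),int(v);k=cv2.resize(c["pixels"][v-45:v+45,u-60:u+60],None,fx=6,fy=6,interpolation=cv2.INTER_CUBIC)
    cv2.imwrite(f"pics/{n}_Gc.png",cv2.cvtColor(k,cv2.COLOR_RGB2BGR));print(n,"crop",u-60,v-45)
E
python3 al.py G .075
```

```text
[0.3478 0.2685 0.2846] [ 0.0313 -0.9381 -0.5517] 29.2
side crop 150 118
top crop 138 164
side 508 x [-103.6478   93.0889] z med 87.61744520880006
  bins [(np.float64(-97.5), -2.1), (np.float64(-92.5), -1.4), (np.float64(-87.5), -1.7), (np.float64(-82.5), -1.9), (np.float64(-77.5), -0.9), (np.float64(-72.5), -1.0), (np.float64(-67.5), 2.3), (np.float64(-62.5), -1.3), (np.float64(-57.5), -1.5), (np.float64(-52.5), -1.7), (np.float64(-47.5), -0.8), (np.float64(-42.5), -0.9), (np.float64(-37.5), -1.0), (np.float64(-32.5), -1.3), (np.float64(-27.5), -0.2), (np.float64(-22.5), -1.3), (np.float64(-17.5), -0.4), (np.float64(-12.5), -0.7), (np.float64(-7.5), -0.8), (np.float64(-2.5), -1.0), (np.float64(2.5), -1.1), (np.float64(7.5), -1.2), (np.float64(12.5), -1.5), (np.float64(17.5), -1.5), (np.float64(22.5), -1.8), (np.float64(27.5), -1.9), (np.float64(32.5), -0.8), (np.float64(37.5), -1.0), (np.float64(42.5), -1.2), (np.float64(47.5), -1.3), (np.float64(52.5), -0.2), (np.float64(57.5), -1.6), (np.float64(62.5), -1.7), (np.float64(72.5), -2.0), (np.float64(77.5), -2.1), (np.float64(82.5), -2
[... 508 characters left out ...]
5), 1.5), (np.float64(-27.5), 0.3), (np.float64(-22.5), 1.6), (np.float64(-17.5), 0.6), (np.float64(-12.5), -0.2), (np.float64(-7.5), 1.1), (np.float64(-2.5), 0.2), (np.float64(2.5), 1.6), (np.float64(7.5), 0.2), (np.float64(12.5), 0.6), (np.float64(17.5), 1.1), (np.float64(22.5), -0.3), (np.float64(27.5), 1.1), (np.float64(32.5), 0.3), (np.float64(37.5), 1.4), (np.float64(42.5), 0.1), (np.float64(47.5), 1.4), (np.float64(52.5), 3.0), (np.float64(57.5), -3.4), (np.float64(62.5), -2.1), (np.float64(67.5), -3.0), (np.float64(72.5), 1.0), (np.float64(77.5), 0.2), (np.float64(82.5), 1.4), (np.float64(87.5), 0.5), (np.float64(92.5), -0.7), (np.float64(97.5), 0.6)]
  slope deg -0.05345758679324545
```

View pics/side_Gc.png

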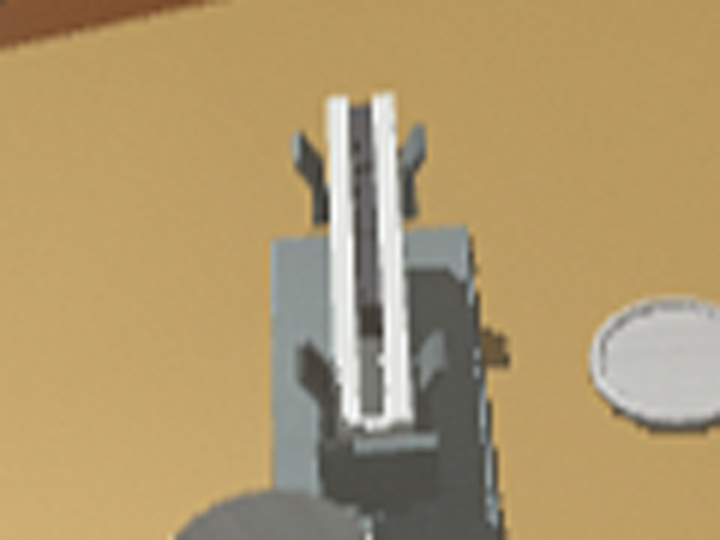

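View pics/top_Gc.png

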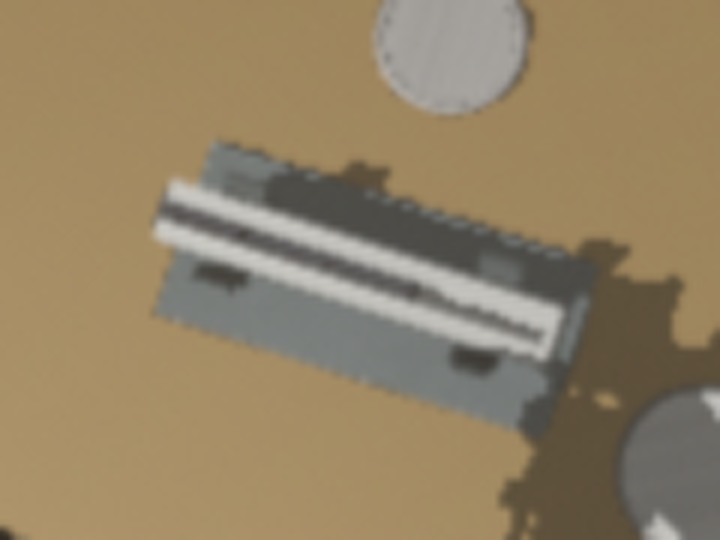

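View pics/top_G.png

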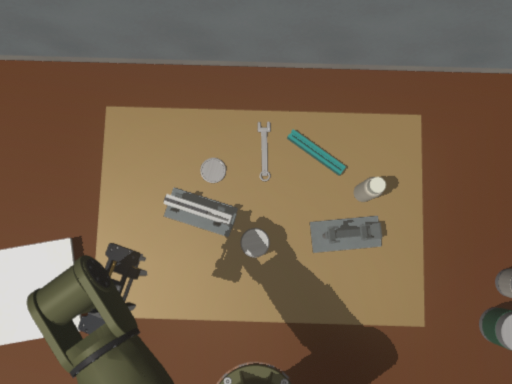

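```bash
python3 - <<'E'
from g import *
a=np.radians(RAZ);R=np.array([[np.cos(a),-np.sin(a),0],[np.sin(a),np.cos(a),0],[0,0,1]])
out=[]
for n,dy in(("top",.6),("side",-1.2)):
    c=load(n+"_G")
    for zz in(.014,.007):
        xs=np.arange(-100,112,.28);ys=np.arange(18,-18,-.28)
        mp=np.array([[proj(c,REST+R@np.array([x,y+dy,zz*1e3])/1e3) for x in xs] for y in ys],np.float32)
        A=cv2.remap(c["pixels"],mp[...,0],mp[...,1],cv2.INTER_CUBIC)
        for k in range(-100,112,10):
            i=int((k+100)/.28);cv2.line(A,(i,0),(i,8),(255,0,0),1)
        for k in(-95,95): i=int((k+100)/.28);cv2.line(A,(i,0),(i,20),(0,255,0),1)
        out.append(A)
cv2.imwrite("pics/fin.png",cv2.cvtColor(np.vstack(out),cv2.COLOR_RGB2BGR))
c0=load("top0");c1=load("top_G")
for nm,(u0,v0,u1,v1) in dict(tin=(235,220,275,262),lid=(195,153,232,188),span=(252,118,278,186),spray=(350,170,392,206)).items():
    d=np.abs(c0["pixels"][v0:v1,u0:u1].astype(int)-c1["pixels"][v0:v1,u0:u1]).mean();print(nm,"mean abs diff",d)
E
```

```text
tin mean abs diff 36.516468253968256
lid mean abs diff 9.890862290862291
span mean abs diff 9.100867269984917
spray mean abs diff 9.255070546737214
```

View pics/fin.png

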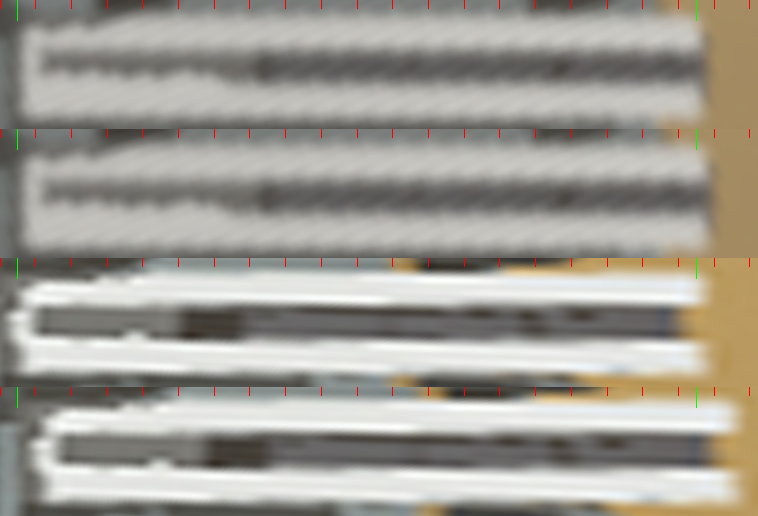

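```bash
python3 - <<'E'
from station import ctrl
from g import *
W0=cloud(load("top0"));W=cloud(load("top_G"))
for w in(W0,W):
    s=(w[...,2]>.1)&(w[...,2]<.12)&(w[...,0]>.38)&(w[...,0]<.55)&(abs(w[...,1])<.08);print("tin",w[s].mean(0))
    s=(w[...,2]>.155)&(w[...,2]<.175)&(w[...,0]>.55)&(w[...,0]<.68)&(abs(w[...,1]+.3)<.06);print("spray",w[s].mean(0))
print(ctrl.get_obs()["joint_vel"]);print(ctrl.hand_in())
E
```

```text
tin [0.4605 0.0154 0.1096]
spray [ 0.6165 -0.297   0.1655]
tin [0.4603 0.0148 0.1095]
spray [ 0.6165 -0.2968  0.1657]
[-0.0011  0.0027  0.0043  0.0014 -0.001   0.0023]
the job is handed in; nothing more can be done
None
```

The tube is lying released in both saddles of the rest, slot up, closed end next to the end plate, with the first key's end at the mouth. I handed the job in at about 29 s; no verdict came back.

**What I did:**
- I lifted the aluminium tube square off the stand and tipped it in steps. The keys first slid at about 27° mouth-down.
- I stopped them by levelling, then nudged them twice more. The last nudge overshot, leaving the first key about 13–14 mm out, at the edge of the allowed band.
- I slid the key back with a short mouth-up tip and brought it out again to about 3.5 mm beyond the rim. I held it there for more than 0.3 s, then lowered the tube into the rest with about 10 N of contact.

**Last checks:**
- **Tube position:** within about 2 mm along and across its seat, about 1 mm low, and level to about 0.5°. One reading just after release gave 1.4°, taken with the gripper still in view.
- **Bystanders:** the tin and spray can moved less than 1 mm. The spanner and lid look unmoved in the picture, but I did not measure them.
- **Arm:** standing clear of everything and still.

**Checks that disagreed:**
- **Tool position:** the reported TCP was about 38 mm further along the tool than the real grasp point. The camera showed this, and closing the jaws on nothing confirmed it. I corrected for it before grasping.
- **Key position in the rest:** my estimates range from 1 mm inside to 3 mm outside the rim, against about 3.5 mm out just before placing. All are inside the allowed band.

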